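# Sterilise the manicure tools at the vanity

### The arm

A 6-joint arm with a two-finger parallel gripper is mounted at the origin on the work surface. World frame = base frame: x ahead of the robot, y to its left, z up, the work surface at z = 0. Lengths are in m, angles in rad, forces in N, time in s.
With the tool pointing down it reaches from about 0.375 to 0.9 m from the base axis. Payload 3.1 kg.
Tool frame: the origin (TCP) lies between the finger pads; the fingertips stand 11 mm ahead of it and the grasp point (between the pads) lies 8 mm behind it; z points along the fingers, y is the direction in which the jaws open and shut (so a half turn about z gives the same grasp; the last joint's range is limited). The gripper opens to 85 mm and grips with 20 to 120 N. Pads are 22 mm wide; open, the fingers measure 114 mm over their backs; the gripper's body (76 mm by 85 mm) begins 54 mm behind the grasp point. The pads swing forward as they close: fully open they stand 13 mm farther back than shut.
Start: joints at [-1.288, 0.527, 1.433, -0, 1.181, -0.178], TCP at [0.278, -0.56, 0.242] pointing down, gripper open.
Joint ranges: [-3.08, 3.08], [-0.75, 2.2], [0.22, 2.44], [-1.43, 4.57], [0, 2.65], [-2.85, 2.85]. Speed limits (rad/s): [2.79, 2.79, 3.14, 3.14, 3.14, 3.14].

### API

Orientations are given as a unit quaternion [x, y, z, w].
In Python, from station import manip gives the robot as it stands. The module is installed in compiled form; this text tells all that it offers.
- The arm moves only by the tool arm_command, never from a script. Its argument "rows" is a list of rows, each a list of 3 entries, a list of its own where there are three numbers: the shift along the world's x, y, z in mm, then the turn about the world's z in rad, then the closure, from -1 (fully open) to 1 (shut), so that 0 is half open. A call has 1 to 12 rows; each row shifts and turns the commanded pose from where the row before left it; what a row does not reach is not made up. A row lasts 1/8 s, in which the tool goes at most 62.5 mm and 10.7 degrees, less where a joint would pass 70% of its speed; a pose out of reach is approached as far as the arm can. A call with a gripper value outside its range is refused whole. The fingers move at their own pace and stop on an object; "squeeze" is the grip in N (left out, the last holds). Time passes only in rows, so rows that do not move let the fingers close. It gives the time, the measured TCP pose, the force and the opening at its end, in the units of the state.
- manip.sense(): the state, without advancing time (a new reading comes with each control period).
- manip.snapshot(name): name is "side" or "top" or "wrist"; returns the picture (384x512x3 uint8, blue, green, red); there is no depth.
- manip.get_calibration(name): a dict with "fovy" (degrees; the focal length in pixels is half the picture's height over the tangent of half this angle, whatever the lens; pixels are square), "cx", "cy" (the principal point, pixels), "k1" (the pictures are not rectified: a ray, as slopes to the right and down, at radius r is drawn at 1 + k1 r^2 times it, then the intrinsics apply), "R" (3x3) and "t" (3): a world point X has camera coordinates R X + t. Camera axes: x right, y down, z forward; pixel columns grow to the right and rows downward; lengths in m; the calibration is good to about 2 mm. A picture is of the moment at which its call begins: read the wrist's pose just before it. get_calibration takes no time and is no camera call; for the wrist camera it gives the pose at the moment of the call.
- manip.sign_off(): hands the job in, once; it reports no verdict.
The state is a dict: "t": time; "q": joint angles; "qd": joint speeds; "tau": joint torques, N m; "tcp_pos": TCP position; "tool_rot": TCP orientation; "force": force on the tool from outside, world axes, zero at the start; "ft_torque": the same for the moment, N m; "finger_gap": opening from 0.0 (shut) to 1.0 (fully open).
Only numpy, scipy, OpenCV 4.12 (cv2) and the standard library are available. Lean on these libraries where they do the work, as an engineer would, in place of code of your own. Each camera call takes 0.05 s, during which the arm holds its last target.

### The job

Run a sterilising cycle at the vanity: lay every manicure tool that is out on the table flat in a compartment of its own in the white divided tray, working tip towards the tray's control-panel end (away from the robot), and slide the round UV lamp along the table until it stands wholly on its dark round charging pad. Once all of that is in place, press the start button on the tray's panel fully down and let it spring back up. Leave the other things on the vanity standing where they are.

Things in the scene. Friction and masses are not known exactly. Their poses are not given: they have to be found in the camera images.
- tray: Fixed white tray, 184 (x) x 246 (y) x 16 mm high; origin under its centre; x along the compartments to the panel end. Floor 4 mm up. Five compartments 164 mm long (x), 30 mm wide, centred at y = -92, -46, 0, 46, 92 mm; dividers and side walls 16 mm thick, tops 16 mm above the table, cut away to the floor over the middle 60 mm (x -30 to 30) for fingers.
- start_top (a point): Centre of the top face of the start button, a round metal spring push button 36 mm across, on the grey panel (66 x 86 mm, 30 mm high) that joins the tray's far end; it is pressed straight down.
- start (a joint): Travel of the start button in m: 0 up, 0.008 fully down (about 4 N); it springs back when let go.
- lamp: Loose round UV lamp, white drum 100 mm across with a low glass dome, 60 mm high in all (straight sides up to 45 mm), 0.4 kg; too wide to grip, it slides on the table. Origin at the centre of its underside, z up.
- pad: Charging pad: dark flat disc 150 mm across with a grey centre, flush with the table (no step); origin at its centre. Fixed.
- pusher: Metal cuticle pusher 140 mm long, handle 16 mm wide and 10 mm high (x -70 to 26 mm), then a thin shank with a small flat blade. Origin at mid length and mid thickness; x along it to the tip, y across, z up. Balances and can be gripped across the handle near its origin. May be absent.
- file: Nail file 150 mm long, black handle 18 mm wide and 10 mm high (x -75 to 5 mm), then a flat grey blade 16 mm wide and 4 mm thick along the underside. Grip it at x about -10 mm. Origin at mid length and mid thickness; x along it to the tip, y across, z up. Balances and can be gripped across the handle near its origin. May be absent.
- brush: Nail brush 130 mm long, wooden handle 16 mm wide and 12 mm high (x -65 to 25 mm), then a brass ferrule and a dark stiff head 22 mm wide. Origin at mid length and mid thickness; x along it to the tip, y across, z up. Balances and can be gripped across the handle near its origin. May be absent.
- spatula: Cream spatula 140 mm long, wooden handle 16 mm wide and 12 mm high (x -70 to 14 mm), then a flat steel blade 22 mm wide and 4 mm thick along the underside. Grip it at x about -5 mm. Origin at mid length and mid thickness; x along it to the tip, y across, z up. Balances and can be gripped across the handle near its origin. May be absent.
- tweezers: Steel tweezers 110 mm long, grip 17 mm wide and 10 mm high (x -55 to 25 mm), then two narrow closed arms 13 mm wide together. Origin at mid length and mid thickness; x along it to the tip, y across, z up. Balances and can be gripped across the handle near its origin. May be absent.
- pusher_tip (a point): Working tip of the pusher, on its x axis, 70 mm from its origin.
- file_tip (a point): Working tip of the file, on its x axis, 75 mm from its origin.
- brush_tip (a point): Working tip of the brush, on its x axis, 65 mm from its origin.
- spatula_tip (a point): Working tip of the spatula, on its x axis, 70 mm from its origin.
- tweezers_tip (a point): Working tip of the tweezers, on its x axis, 55 mm from its origin.
- polish1: Bystander, leave alone: nail polish bottle 34 mm across, 76 mm high; origin under its centre.
- polish2: Bystander, leave alone: second nail polish bottle 34 mm across, 76 mm high; origin under its centre.
- jar: Bystander, leave alone: cream jar 62 mm across, 50 mm high; origin under its centre.
- compact: Bystander, leave alone: flat powder compact 72 mm across, 16 mm high; origin under its centre.
Things that resemble listed ones, but are neither listed nor needed, are in the scene too. What is shaped like the tweezers but blue is not meant.

How it is judged:
On the way, in this order (a step that is already met when the one before it is completed fails the run):
1. every tool present lies flat in a compartment, tip to the panel end, and the lamp stands wholly on its pad (z of pusher in the frame of tray between 0.003 and 0.0145 m and x of pusher in the frame of tray between -0.035 and 0.035 m and y of pusher in the frame of tray between -0.118 and 0.118 m and angle between the x axis of each of pusher, file, brush, spatula, tweezers and the x axis of tray, either way round below 0.25 rad and angle between pusher's own x axis and vertical between 1.5 and 1.64 rad and x of each of pusher_tip, file_tip, brush_tip, spatula_tip, tweezers_tip in the frame of tray above 0.02 m and z of file in the frame of tray between 0.003 and 0.0145 m and x of file in the frame of tray between -0.035 and 0.035 m and y of file in the frame of tray between -0.118 and 0.118 m and angle between file's own x axis and vertical between 1.5 and 1.64 rad and z of brush in the frame of tray between 0.003 and 0.0145 m and x of brush in the frame of tray between -0.035 and 0.035 m and y of brush in the frame of tray between -0.118 and 0.118 m and angle between brush's own x axis and vertical between 1.5 and 1.64 rad and z of spatula in the frame of tray between 0.003 and 0.0145 m and x of spatula in the frame of tray between -0.035 and 0.035 m and y of spatula in the frame of tray between -0.118 and 0.118 m and angle between spatula's own x axis and vertical between 1.5 and 1.64 rad and z of tweezers in the frame of tray between 0.003 and 0.0145 m and x of tweezers in the frame of tray between -0.035 and 0.035 m and y of tweezers in the frame of tray between -0.118 and 0.118 m and angle between tweezers's own x axis and vertical between 1.5 and 1.64 rad and horizontal distance between lamp and pad below 0.025 m and angle between lamp's own z axis and vertical below 0.1 rad), for 0.2 s.
2. the start button is pressed fully down (value of joint start above 0.0066 m).
3. the start button has sprung back up (value of joint start below 0.0015 m), for 0.2 s.
At the end, for the whole second after the job is handed in: Every tool present lies flat (within about 4 degrees) on the floor of a compartment, along it, tip to the panel end; the lamp stands upright wholly on the pad (centres within 25 mm); all at rest; the button is up again (all of step 1 and linear speed of each of pusher, file, brush, spatula, tweezers, lamp below 0.02 m/s and value of joint start below 0.0015 m); the robot touches nothing.
It fails at once if a bystander is shoved more than 5 cm away or knocked over (distance of any of polish1, polish2, jar, compact from where it was at the start of the episode above 0.05 m or angle between any of polish1, polish2, jar, compact's own z axis and vertical above 0.6 rad).
It fails at once if the lamp is tipped over (angle between lamp's own z axis and vertical above 0.7 rad).
Of pusher, file, brush, spatula, tweezers only 4 to 5 are there at a start; the rules pass over those that are not, and their reading is None.
At some moment in a run one of pusher, file, brush, spatula, tweezers, lamp may be knocked a few centimetres aside while the robot is not near it.
Once in a run the grip may slacken for a moment while it holds something.
It also fails if it takes over 210 s, if anything falls off the work surface, if the arm or the gripper's body presses on something with over 40 N, if the wrist force passes 120 N, or if a joint passes its speed limit or range.

## Working session

There is one attempt and no reset: what is moved stays moved. The work goes in short steps, Python scripts to look and compute and a tool call to move; the robot and the scene stay as the last step left them, time stands still between calls to the robot, and variables do not carry over. Pictures are saved under pics/ and viewed, and the job is handed in when it is done.

Besides the shell and the picture viewer there is one more tool, called in YAML: its name, and indented under it one key for each argument. arm_command: Moves the arm, as the interface text tells. Its arguments: {"type":"object","properties":{"rows":{"type":"array","items":{"type":"array"}},"squeeze":{"type":"number"}},"required":["rows"]}

```bash
mkdir -p pics; ls; cat > h.py <<'E'
import numpy as np, cv2
from station import manip
def snap(n,f):
    c=manip.get_calibration(n); im=manip.snapshot(n); cv2.imwrite('pics/'+f+'.png',im); return im,c
def K(c):
    f=192/np.tan(np.radians(c['fovy'])/2); return f,c['cx'],c['cy'],c['k1']
def ray(c,uv):
    f,cx,cy,k1=K(c); uv=np.atleast_2d(np.array(uv,float)); d=(uv-[cx,cy])/f
    s=d.copy()
    for _ in range(30):
        s=d/(1+k1*(s**2).sum(1,keepdims=True))
    R=np.array(c['R']);t=np.array(c['t'])
    D=np.c_[s,np.ones(len(s))]@R; o=-R.T@t
    return o,D
def plane(c,uv,z):
    o,D=ray(c,uv); l=(z-o[2])/D[:,2]; return o+D*l[:,None]
def proj(c,X):
    f,cx,cy,k1=K(c); X=np.atleast_2d(np.array(X,float)); p=X@np.array(c['R']).T+np.array(c['t']); s=p[:,:2]/p[:,2:]
    return s*(1+k1*(s**2).sum(1,keepdims=True))*f+[cx,cy]
E
python3 - <<'E'
from h import *
print({k:np.round(v,4) if not isinstance(v,(int,float)) else v for k,v in manip.sense().items()})
for n in ['top','side','wrist']:
    im,c=snap(n,n+'0'); print(n,c)
E
```

```text
pics
{'t': 0.0, 'q': array([-1.2885,  0.5285,  1.4339, -0.    ,  1.1814, -0.1785]), 'qd': array([-0.0009,  0.0011,  0.002 , -0.0016, -0.0012, -0.0009]), 'tau': array([-7.00000e-04, -4.42348e+01, -1.78027e+01, -1.00000e-04,
        8.50000e-03,  0.00000e+00]), 'tcp_pos': array([ 0.2777, -0.5591,  0.2413]), 'tool_rot': array([ 9.736e-01,  2.284e-01, -1.000e-04, -1.100e-03]), 'force': array([ 0.3443, -0.0322, -1.159 ]), 'ft_torque': array([-0.0314, -0.0128,  0.0282]), 'finger_gap': 1.0013704364501934}
top {'fovy': 46.77279512233164, 'cx': 255.56096186940346, 'cy': 190.59695022892615, 'k1': -0.05043250582434524, 'R': array([[-4.96857133e-04, -9.99934547e-01,  1.14304412e-02],
       [-9.98023552e-01, -2.22435179e-04, -6.28405962e-02],
       [ 6.28390257e-02, -1.14390723e-02, -9.97958118e-01]]), 't': array([-0.10964592,  0.55689405,  1.33443577])}
side {'fovy': 49.74393899218229, 'cx': 261.84566004948385, 'cy': 190.90891233318322, 'k1': -0.09247355133048597, 'R': array([[ 0.98059068, -0.19538936, -0.01627625],
       [-0.12797428, -0.57493989, -0.80812543],
       [ 0.14854125,  0.7945232 , -0.58878551]]), 't': array([-0.53869117,  0.08560868,  1.08107942])}
wrist {'fovy': 58.23175988825927, 'cx': 260.62179786097437, 'cy': 191.69057573913759, 'k1': -0.09806864711122573, 'R': array([[ 0.4446631 , -0.89569374, -0.00272862],
       [-0.86282788, -0.42916071,  0.26711259],
       [-0.2404221 , -0.11642078, -0.96366146]]), 't': array([-0.62415593, -0.03418027,  0.37950687])}
```

View pics/top0.png

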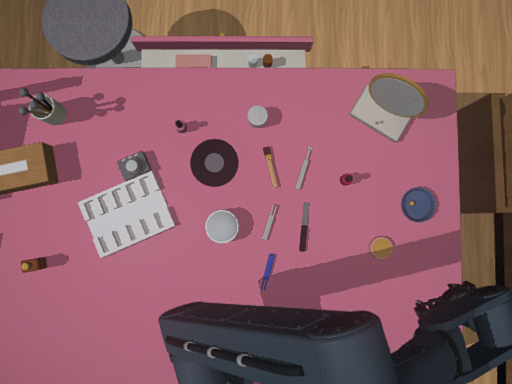

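View pics/side0.png

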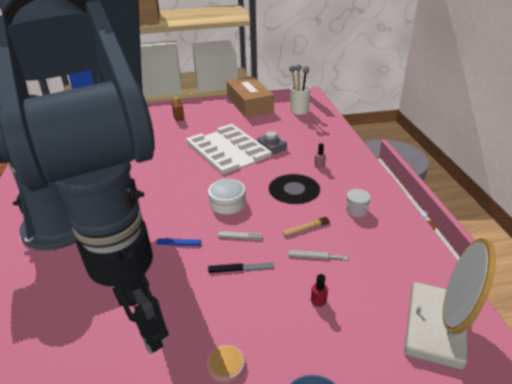

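```bash
python3 - <<'E'
from h import *
im=cv2.imread('pics/top0.png')
cv2.imwrite('pics/top0a.png',cv2.resize(im[135:275,70:210],None,fx=4.2,fy=4.2,interpolation=cv2.INTER_CUBIC))
cv2.imwrite('pics/top0b.png',cv2.resize(im[135:295,190:330],None,fx=3.7,fy=3.7,interpolation=cv2.INTER_CUBIC))
c=manip.get_calibration('top')
for n,uv,z in [('lamp',(222,226),.05),('pad',(214.5,162.5),0),('button',(133,165),.035),('tray',(127,215),.016),('brush',(272,167),.006),('tw',(270,222),.005),('pol',(347,179),.04),('jar',(257,116),.05),('pol1',(181,126),.04)]:
    print(n,plane(c,[uv],z).round(3))
E
```

```text
lamp [[ 0.45 -0.01  0.05]]
pad [[0.645 0.017 0.   ]]
button [[0.633 0.261 0.035]]
tray [[0.482 0.282 0.016]]
brush [[ 0.631 -0.161  0.006]]
tw [[ 0.461 -0.154  0.005]]
pol [[ 0.591 -0.385  0.04 ]]
jar [[ 0.78  -0.114  0.05 ]]
pol1 [[0.751 0.116 0.04 ]]
```

View pics/top0a.png

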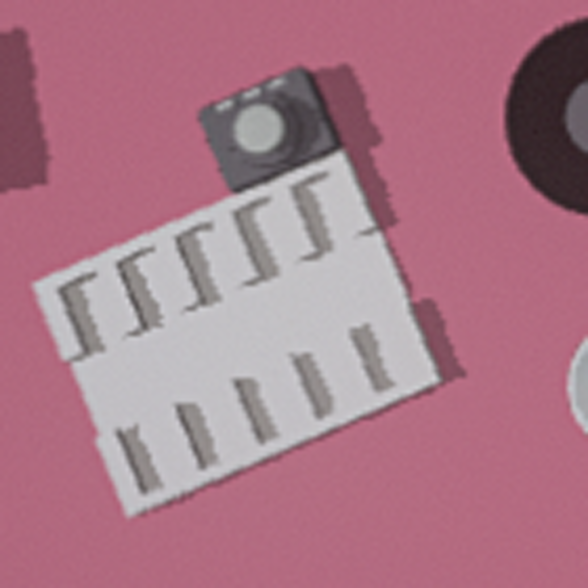

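View pics/top0b.png

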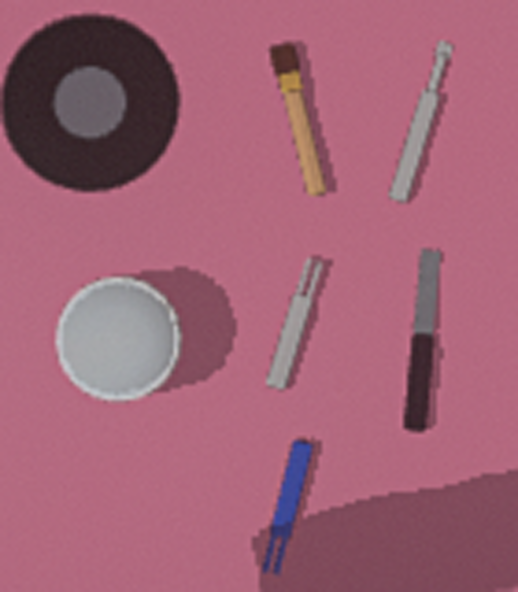

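```bash
cat > m.py <<'E'
from h import *
import sys
def masks(im):
    hsv=cv2.cvtColor(im,cv2.COLOR_BGR2HSV); b,g,r=[im[...,i].astype(int) for i in range(3)]
    pink=(r-g>35)&(r-b>8)
    return pink
def blobs(im,roi):
    x0,y0,x1,y1=roi
    m=(~masks(im)).astype(np.uint8); mm=np.zeros_like(m); mm[y0:y1,x0:x1]=m[y0:y1,x0:x1]
    n,l,s,ce=cv2.connectedComponentsWithStats(mm)
    return [(l==i) for i in range(1,n) if s[i,4]>40], mm
if __name__=='__main__':
    im=cv2.imread('pics/top0.png'); c=manip.get_calibration('top')
    bl,mm=blobs(im,(60,100,360,300))
    cv2.imwrite('pics/mask.png',cv2.resize(mm*255,None,fx=1.5,fy=1.5))
    for b in bl:
        ys,xs=np.nonzero(b); 
        r=cv2.minAreaRect(np.c_[xs,ys].astype(np.float32)); P=plane(c,cv2.boxPoints(r),0.008)
        print(xs.size,np.round([xs.mean(),ys.mean()],1),im[b].mean(0).astype(int),P[:,:2].round(4).tolist())
E
python3 m.py
```

```text
137 [355.7 110.5] [145 151 160] [[0.8418, -0.4057], [0.842, -0.4341], [0.7784, -0.4329], [0.7782, -0.4046]]
104 [ 62.3 113.4] [75 79 84] [[0.8321, 0.5022], [0.832, 0.4831], [0.7685, 0.481], [0.7686, 0.5]]
367 [257.3 116. ] [155 154 157] [[0.8245, -0.0833], [0.8246, -0.1456], [0.7552, -0.1454], [0.7551, -0.0834]]
1769 [213.9 162.4] [52 47 63] [[0.7173, 0.0897], [0.7174, -0.0525], [0.5716, -0.0529], [0.5716, 0.0883]]
209 [302.9 169.3] [142 141 150] [[0.5659, -0.2293], [0.6983, -0.2709], [0.6934, -0.2868], [0.561, -0.2451]]
5592 [127.2 208.3] [172 169 172] [[0.5839, 0.4704], [0.6845, 0.2367], [0.4497, 0.133], [0.3504, 0.364]]
270 [303.8 227.1] [75 68 85] [[0.3742, -0.2412], [0.5227, -0.2567], [0.5209, -0.2747], [0.3724, -0.2591]]
182 [268.7 223.7] [143 141 151] [[0.4117, -0.1261], [0.5142, -0.1605], [0.5087, -0.1771], [0.4062, -0.1425]]
902 [221.8 226.1] [165 162 161] [[0.498, 0.0449], [0.498, -0.0561], [0.4005, -0.0562], [0.4005, 0.0443]]
188 [267.5 270.2] [129  66  66] [[0.2593, -0.1222], [0.3664, -0.1507], [0.362, -0.1672], [0.255, -0.1386]]
```

View pics/mask.png

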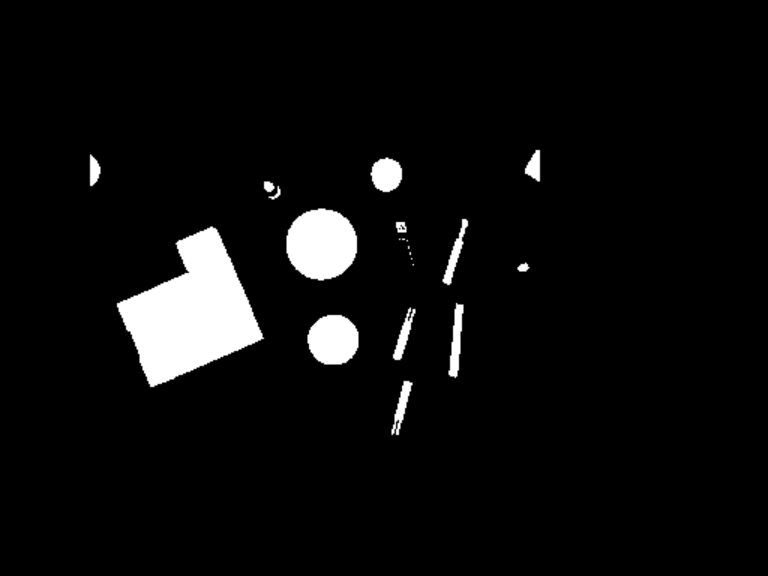

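```bash
cat > m2.py <<'E'
from m import *
im=cv2.imread('pics/top0.png'); c=manip.get_calibration('top')
b,g,r=[im[...,i].astype(int) for i in range(3)]
# brush
m=((r-b>b-g+15)|((r<110)&(r-b<60))) 
roi=np.zeros_like(m); roi[140:195,260:285]=1
hsv=cv2.cvtColor(im,cv2.COLOR_BGR2HSV)
print(hsv[150:153,266:270].tolist(), hsv[175,268:276].tolist(), hsv[200,280].tolist(),hsv[178,277:281].tolist())
h=hsv[...,0].astype(int)
mb=(roi>0)&(((h<25)|((hsv[...,2]<85)))) 
n,l,s,ce=cv2.connectedComponentsWithStats(mb.astype(np.uint8)); i=1+s[1:,4].argmax(); print(s)
ys,xs=np.nonzero(l==i); rr=cv2.minAreaRect(np.c_[xs,ys].astype(np.float32)); print('brush',plane(c,cv2.boxPoints(rr),.006)[:,:2].round(4).tolist(),plane(c,[[xs.mean(),ys.mean()]],.006).round(4))
# tray white
w=((r>150)&(g>140)); roi[:]=0; roi[150:270,70:185]=1
mt=cv2.morphologyEx((w&(roi>0)).astype(np.uint8),cv2.MORPH_CLOSE,np.ones((9,9)))
n,l,s,ce=cv2.connectedComponentsWithStats(mt); i=1+s[1:,4].argmax()
cn=max(cv2.findContours((l==i).astype(np.uint8),0,1)[0],key=cv2.contourArea)
rr=cv2.minAreaRect(cn); P=plane(c,cv2.boxPoints(rr),.016); print('tray',cv2.boxPoints(rr).round(1).tolist(),P[:,:2].round(4).tolist(),np.linalg.norm(np.diff(P,axis=0),axis=1),P.mean(0))
cv2.imwrite('pics/mt.png',cv2.resize((l==i).astype(np.uint8)*255,None,fx=1.5,fy=1.5))
# lamp rim, pad
for nm,uvb,z in [('pad',0,0)]:
    pass
E
python3 m2.py
```

```text
[[[2, 109, 84], [2, 119, 86], [3, 113, 86], [3, 116, 77]], [[2, 114, 83], [3, 120, 83], [4, 125, 86], [4, 121, 82]], [[1, 114, 83], [2, 114, 85], [2, 116, 86], [1, 116, 81]]] [[171, 107, 183], [171, 110, 179], [7, 100, 173], [14, 111, 189], [14, 114, 185], [13, 113, 176], [13, 112, 168], [3, 93, 124]] [172, 106, 181] [[170, 112, 125], [171, 107, 133], [171, 109, 178], [171, 107, 183]]
[[     0      0    512    384 196378]
 [   264    147     14     41    230]]
brush [[0.6895, -0.1322], [0.6942, -0.1504], [0.5707, -0.1808], [0.5662, -0.1626]] [[ 0.6319 -0.1557  0.006 ]]
tray [[67.4000015258789, 183.10000610351562], [143.0, 150.39999389648438], [175.3000030517578, 225.0], [99.69999694824219, 257.70001220703125]] [[0.5801, 0.4675], [0.6808, 0.236], [0.4523, 0.134], [0.353, 0.363]] [0.25245079 0.2502218  0.24955248] [0.51651853 0.30013151 0.016     ]
```

View pics/mt.png

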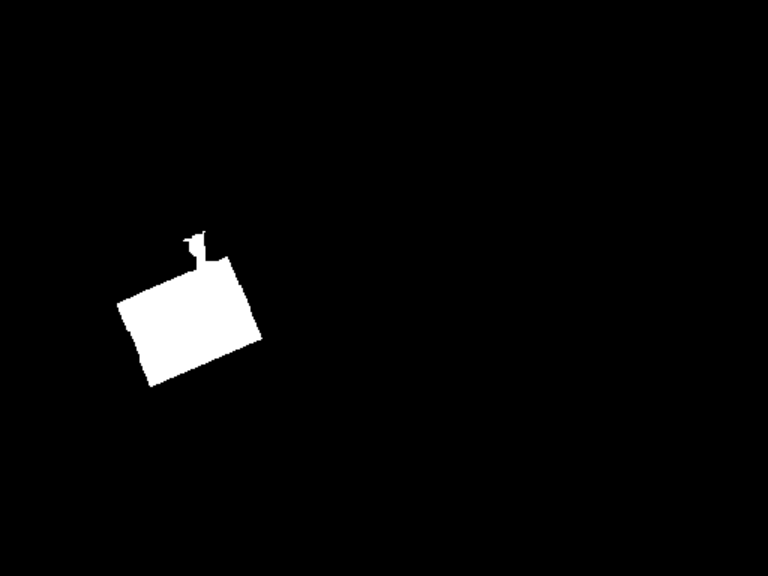

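```bash
cat > m3.py <<'E'
from m import *
im=cv2.imread('pics/top0.png'); c=manip.get_calibration('top')
print('cam',ray(c,[[0,0]])[0])
b,g,r=[im[...,i].astype(int) for i in range(3)]
w=((r>150)&(g>140)); roi=np.zeros_like(w); roi[150:270,70:185]=1
mt=cv2.morphologyEx((w&(roi>0)).astype(np.uint8),cv2.MORPH_CLOSE,np.ones((7,7)))
mt=cv2.morphologyEx(mt,cv2.MORPH_OPEN,np.ones((9,9)))
n,l,s,ce=cv2.connectedComponentsWithStats(mt); i=1+s[1:,4].argmax()
cn=max(cv2.findContours((l==i).astype(np.uint8),0,1)[0],key=cv2.contourArea)
rr=cv2.minAreaRect(cn); B=cv2.boxPoints(rr)
# grow half pixel
B=B+(B-B.mean(0))/np.linalg.norm(B-B.mean(0),axis=1,keepdims=True)*0.6
for z in (0,.016):
    P=plane(c,B,z); print('tray',z,B.round(1).tolist(),P[:,:2].round(4).tolist(),np.linalg.norm(np.diff(P,axis=0),axis=1).round(4),P.mean(0).round(4))
    e1=P[1]-P[0];e2=P[2]-P[3];e3=P[0]-P[3];e4=P[1]-P[2]
    print([np.arctan2(e[1],e[0]).round(4) for e in (e1,e2,e3,e4)])
# button disc: bright inside panel
mb=((r>130)&(g>130)&(r-g<25)); roi[:]=0; roi[155:173,122:142]=1
n,l,s,ce=cv2.connectedComponentsWithStats((mb&(roi>0)).astype(np.uint8)); print(s,ce); 
for k in range(1,n): print('btn',plane(c,[ce[k]],.037).round(4))
E
python3 m3.py
```

```text
cam [ 0.47188426 -0.09425016  1.36795986]
tray 0 [[74.9000015258789, 201.1999969482422], [151.10000610351562, 168.0], [175.89999389648438, 225.0], [99.69999694824219, 258.20001220703125]] [[0.5251, 0.4491], [0.628, 0.2137], [0.4519, 0.1349], [0.3502, 0.3684]] [0.2569 0.1929 0.2548] [0.4888 0.2915 0.    ]
[np.float64(-1.159), np.float64(-1.1599), np.float64(0.432), np.float64(0.4208)]
tray 0.016 [[74.9000015258789, 201.1999969482422], [151.10000610351562, 168.0], [175.89999389648438, 225.0], [99.69999694824219, 258.20001220703125]] [[0.5245, 0.4428], [0.6261, 0.2101], [0.4522, 0.1322], [0.3516, 0.363]] [0.2539 0.1906 0.2518] [0.4886 0.287  0.016 ]
[np.float64(-1.159), np.float64(-1.1599), np.float64(0.432), np.float64(0.4208)]
[[     0      0    512    384 196495]
 [   134    155      2      1      2]
 [   128    156      4      2      5]
 [   122    159      3      2      5]
 [   126    160     11     11    101]] [[255.57183643 191.51561108]
 [134.5        155.        ]
 [129.6        156.6       ]
 [123.2        159.6       ]
 [130.92079208 165.15841584]]
btn [[0.6634 0.2563 0.037 ]]
btn [[0.6585 0.2711 0.037 ]]
btn [[0.6494 0.2904 0.037 ]]
btn [[0.6325 0.2666 0.037 ]]
```

arm_command:
  rows:
    - [[31,45,7],-0.095,-1]
    - [[31,45,7],-0.095,-1]
    - [[31,45,7],-0.095,-1]
    - [[31,45,7],-0.095,-1]
    - [[31,45,7],-0.095,-1]
    - [[31,45,7],-0.095,-1]
    - [[31,45,7],-0.095,-1]
    - [[31,45,7],-0.095,-1]
    - [[0,0,0],0,-1]
    - [[0,0,0],0,-1]

```text
t: 1.4
tcp_pos: [0.5256, -0.1997, 0.298]
tool_rot: [0.989, -0.148, -0.0, 0.0]
force: [-0.0, 0.4, 0.1]
finger_gap: 0.998
```

```bash
python3 - <<'E'
from h import *
s=manip.sense(); print(s['t'],s['tcp_pos'],s['tool_rot'])
im,c=snap('wrist','w1'); im2,c2=snap('top','t1'); 
E
```

```text
1.4 [ 0.52559954 -0.19968422  0.29797407] [ 9.88931086e-01 -1.48374749e-01 -4.73580545e-04  1.31034567e-04]
```

View pics/w1.png

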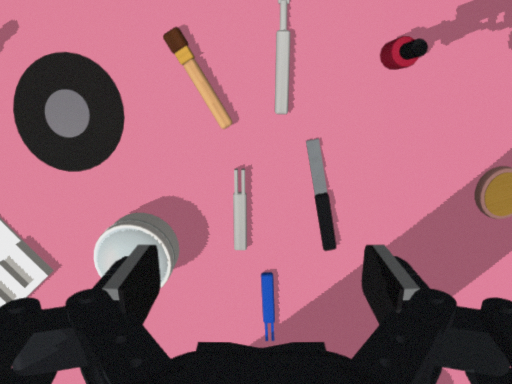

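View pics/t1.png

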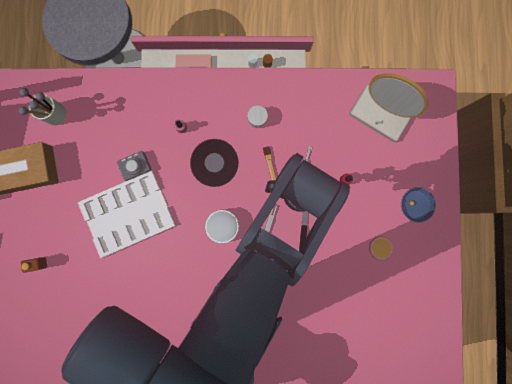

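```bash
cat > tools.py <<'E'
from m import *
def rects(im,c,rois,zc):
    hsv=cv2.cvtColor(im,cv2.COLOR_BGR2HSV); h=hsv[...,0].astype(int); s=hsv[...,1]; v=hsv[...,2]
    non=~(((h>155)&(s>60)))
    for nm,(x0,y0,x1,y1) in rois.items():
        m=np.zeros(non.shape,np.uint8); m[y0:y1,x0:x1]=non[y0:y1,x0:x1]
        m=cv2.morphologyEx(m,cv2.MORPH_CLOSE,np.ones((3,3)))
        n,l,st,ce=cv2.connectedComponentsWithStats(m); i=1+st[1:,4].argmax()
        ys,xs=np.nonzero(l==i); B=cv2.boxPoints(cv2.minAreaRect(np.c_[xs,ys].astype(np.float32)))
        P=plane(c,B,zc)[:,:2]
        if np.linalg.norm(P[0]-P[1])>np.linalg.norm(P[1]-P[2]): P=np.roll(P,-1,0)
        a=(P[0]+P[1])/2;b=(P[2]+P[3])/2
        if b[0]<a[0]: a,b=b,a
        d=b-a
        print(nm,st[i,4],'lo',a.round(4),'hi',b.round(4),'ctr',((a+b)/2).round(4),'L',np.linalg.norm(d).round(4),'W',np.linalg.norm(P[0]-P[1]).round(4),'yaw',np.arctan2(d[1],d[0]).round(3))
E
python3 - <<'E'
from tools import *
im=cv2.imread('pics/w1.png'); c=manip.get_calibration('wrist')
rects(im,c,{'tw':(225,160,255,256),'file':(300,130,342,256),'brush':(155,20,240,135),'pusher':(265,0,300,120)},.006)
im=cv2.imread('pics/top0.png'); c=manip.get_calibration('top')
rects(im,c,{'tw':(258,200,285,242),'file':(294,198,315,255),'brush':(260,142,282,190),'pusher':(292,142,316,192)},.006)
E
```

```text
tw 949 lo [ 0.41   -0.1352] hi [ 0.5139 -0.1693] ctr [ 0.462  -0.1523] L 0.1094 W 0.0163 yaw -0.317
file 1347 lo [ 0.3743 -0.2518] hi [ 0.523  -0.2659] ctr [ 0.4487 -0.2589] L 0.1493 W 0.0159 yaw -0.094
brush 1677 lo [ 0.5688 -0.1734] hi [ 0.6945 -0.142 ] ctr [ 0.6317 -0.1577] L 0.1296 W 0.0208 yaw 0.245
pusher 1370 lo [ 0.5646 -0.2383] hi [ 0.6863 -0.2779] ctr [ 0.6255 -0.2581] L 0.128 W 0.0156 yaw -0.314
tw 187 lo [ 0.4087 -0.135 ] hi [ 0.512  -0.1676] ctr [ 0.4604 -0.1513] L 0.1084 W 0.0168 yaw -0.306
file 118 lo [ 0.4518 -0.258 ] hi [ 0.52   -0.2642] ctr [ 0.4859 -0.2611] L 0.0685 W 0.0159 yaw -0.09
brush 227 lo [ 0.5687 -0.1725] hi [ 0.6918 -0.1411] ctr [ 0.6302 -0.1568] L 0.127 W 0.0188 yaw 0.25
pusher 204 lo [ 0.5637 -0.2369] hi [ 0.696  -0.2796] ctr [ 0.6299 -0.2583] L 0.139 W 0.016 yaw -0.312
```

arm_command:
  rows:
    - [[-8,56,0],0.09,-1]
    - [[-8,56,0],0.09,-1]
    - [[-8,56,0],0.09,-1]
    - [[-8,56,0],0.09,-1]
    - [[-8,56,0],0.09,-1]
    - [[-8,56,0],0.09,-1]
    - [[-8,56,0],0.09,-1]
    - [[-8,56,0],0.09,-1]
    - [[0,0,0],0,-0.2]
    - [[0,0,0],0,-0.2]
    - [[0,0,0],0,-0.2]

```text
t: 2.88
tcp_pos: [0.4624, 0.2464, 0.2982]
tool_rot: [0.978, 0.207, -0.0, 0.0]
force: [-0.3, 0.4, 0.4]
finger_gap: 0.6
```

```bash
python3 - <<'E'
from h import *
s=manip.sense(); print(s['t'],s['tcp_pos'],s['tool_rot'],s['finger_gap'])
im,c=snap('wrist','w2'); im2,c2=snap('top','t2'); import pickle; pickle.dump(c,open('w2.pkl','wb'))
E
```

```text
2.875 [0.46244058 0.24643877 0.29818765] [ 9.78267162e-01  2.07348182e-01 -2.16784344e-04  2.08903228e-04] 0.5995604756237941
```

View pics/w2.png

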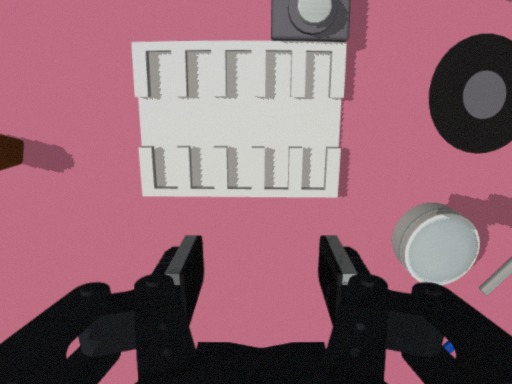

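View pics/t2.png

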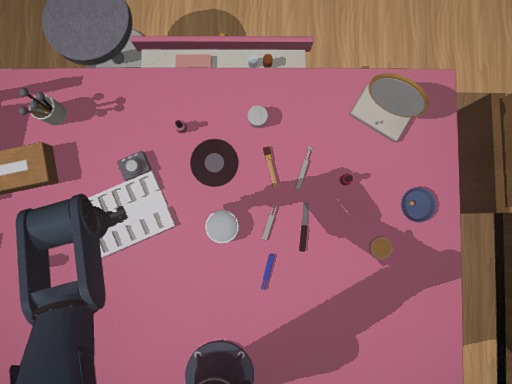

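```bash
python3 - <<'E'
from h import *
import pickle
c=pickle.load(open('w2.pkl','rb')); im=cv2.imread('pics/w2.png')
cv2.imwrite('pics/w2z.png',cv2.resize(im[0:210,110:370],None,fx=3,fy=2.8,interpolation=cv2.INTER_CUBIC))
b,g,r=[im[...,i].astype(int) for i in range(3)]
w=((g>150)).astype(np.uint8); roi=np.zeros_like(w); roi[36:205,115:365]=1
m=cv2.morphologyEx(w*roi,cv2.MORPH_CLOSE,np.ones((21,21)))
m=m*roi
cn=max(cv2.findContours(m,0,1)[0],key=cv2.contourArea); B=cv2.boxPoints(cv2.minAreaRect(cn)); print(B.tolist(), cv2.contourArea(cn))
# robust edges: per row first/last (wall zones), per col first/last
def fit(p): 
    p=np.array(p,float); vx,vy,x,y=cv2.fitLine(p.astype(np.float32),cv2.DIST_HUBER,0,.01,.01).ravel(); return np.array([x,y]),np.array([vx,vy])
L=[];R=[]
for y in list(range(46,94))+list(range(152,193)):
    xs=np.nonzero(w[y]*roi[y])[0]; L.append((xs[0]-.5,y)); R.append((xs[-1]+.5,y))
T=[];Bo=[]
for x in list(range(145,262)): 
    ys=np.nonzero(w[:,x]*roi[:,x])[0]; T.append((x,ys[0]-.5))
for x in range(150,332):
    ys=np.nonzero(w[:,x]*roi[:,x])[0]; Bo.append((x,ys[-1]+.5))
P={k:plane(c,v,.016)[:,:2] for k,v in dict(L=L,R=R,T=T,B=Bo).items()}
P0=plane(c,Bo,0.)[:,:2]
F={k:fit(v) for k,v in P.items()}
for k,(p,d) in F.items(): print(k,p.round(4),np.arctan2(d[1],d[0]).round(4))
def X(a,b):
    A=np.c_[F[a][1],-F[b][1]]; t=np.linalg.solve(A,F[b][0]-F[a][0]); return F[a][0]+t[0]*F[a][1]
C=[X('L','T'),X('T','R'),X('R','B'),X('B','L')]; print(np.round(C,4).tolist(),np.mean(C,0).round(4),[np.linalg.norm(C[i]-C[(i+1)%4]).round(4) for i in range(4)])
# button
mb=(g>140)&(abs(r-g)<30); k=np.zeros_like(w); k[0:30,285:345]=1
n,l,s,ce=cv2.connectedComponentsWithStats((mb&(k>0)).astype(np.uint8)); i=1+s[1:,4].argmax(); print(s[i],ce[i],plane(c,[ce[i]],.037).round(4))
E
```

```text
[[129.92327880859375, 195.89381408691406], [131.0279541015625, 39.02836227416992], [346.02435302734375, 40.54241943359375], [344.919677734375, 197.40786743164062]] 31571.5
L [0.4425 0.401 ] 0.4103
R [0.5241 0.1678] 0.4115
T [0.5588 0.3545] -1.1545
B [0.4061 0.2429] -1.1528
[[0.5228000283241272, 0.4359000027179718], [0.6223999857902527, 0.21070000529289246], [0.45320001244544983, 0.13680000603199005], [0.3531999886035919, 0.3621000051498413]] [0.4879 0.2864] [np.float32(0.2463), np.float32(0.1846), np.float32(0.2465), np.float32(0.185)]
[298   0  33  22 620] [313.95        9.2516129] [[0.6317 0.2594 0.037 ]]
```

View pics/w2z.png

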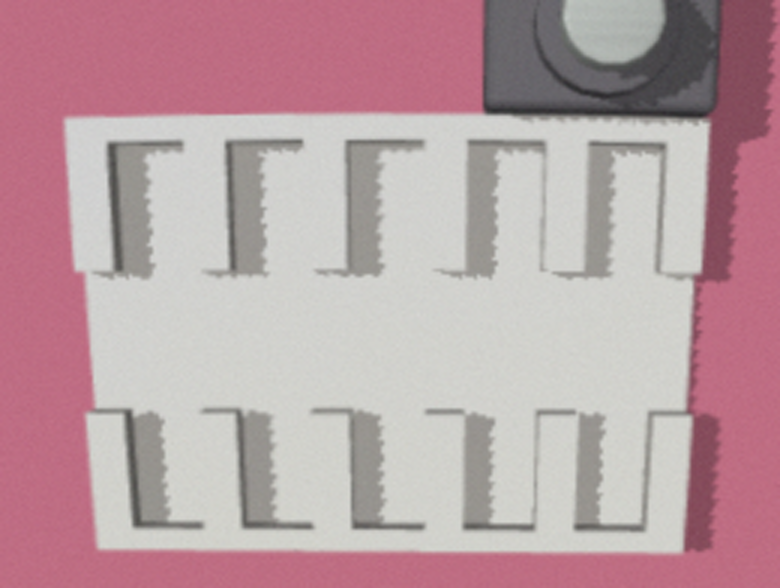

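arm_command:
  rows:
    - [[-15,-53,0],-0.055,-0.2]
    - [[-15,-53,0],-0.055,-0.2]
    - [[-15,-53,0],-0.055,-0.2]
    - [[-15,-53,0],-0.055,-0.2]
    - [[-17,-53,0],-0.055,-0.2]
    - [[0,0,-40],0,-0.2]
    - [[0,0,-40],0,-0.2]
    - [[0,0,-40],0,-0.2]
    - [[0,0,-40],0,-0.2]
    - [[0,0,0],0,-0.2]
    - [[0,0,0],0,-0.2]

```text
t: 4.35
tcp_pos: [0.3856, -0.0174, 0.1392]
tool_rot: [0.997, 0.072, 0.001, 0.0]
force: [-0.2, -1.0, 0.6]
finger_gap: 0.597
```

```bash
python3 - <<'E'
from h import *
s=manip.sense(); print(s['t'],s['tcp_pos'],s['tool_rot'],s['q'])
im,c=snap('wrist','w3'); im,cs=snap('side','s3'); im,ct=snap('top','t3'); import pickle; pickle.dump(c,open('w3.pkl','wb'))
E
```

```text
4.35 [ 0.38559556 -0.01738907  0.13915456] [9.97376576e-01 7.23841051e-02 6.52724322e-04 2.84102463e-04] [-3.36757649e-01  4.18486514e-01  2.11451492e+00 -3.29554894e-06
  6.07167472e-01  1.08914642e+00]
```

View pics/w3.png

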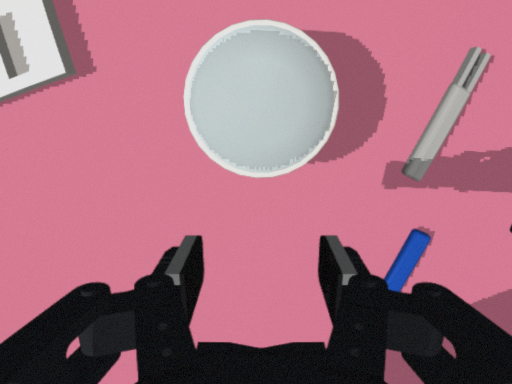

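```bash
cat > lamp.py <<'E'
from h import *
def lamp_c(im,c,roi,z=.045):
    g=im[...,1].astype(int); r=im[...,2].astype(int)
    x0,y0,x1,y1=roi; m=np.zeros(g.shape,np.uint8); m[y0:y1,x0:x1]=((g>140)&(r-g<30))[y0:y1,x0:x1]
    cn=max(cv2.findContours(m,0,1)[0],key=cv2.contourArea).reshape(-1,2)
    P=plane(c,cn,z)[:,:2]
    return P, cv2.minEnclosingCircle(P.astype(np.float32)), cv2.fitEllipse(P.astype(np.float32))
E
python3 - <<'E'
from lamp import *
import pickle
c=pickle.load(open('w3.pkl','rb')); im=cv2.imread('pics/w3.png')
print(lamp_c(im,c,(160,0,360,200))[1:])
ct=manip.get_calibration('top'); print(lamp_c(cv2.imread('pics/top0.png'),ct,(195,200,245,255))[1:])
im=cv2.imread('pics/top0.png'); m=np.zeros(im.shape[:2],np.uint8); m[125:200,180:245]=(im[125:200,180:245,2]<95)
cn=max(cv2.findContours(m,0,1)[0],key=cv2.contourArea).reshape(-1,2); P=plane(ct,cn,0)[:,:2]; print('pad',cv2.fitEllipse(P.astype(np.float32)))
E
```

```text
(((0.4506892263889313, -0.008334224112331867), 0.04992711544036865), ((0.4507077634334564, -0.00832756981253624), (0.09868808090686798, 0.0989144891500473), 176.6874542236328))
(((0.4495449662208557, -0.007932203821837902), 0.049747731536626816), ((0.4493856728076935, -0.007774063851684332), (0.09621229022741318, 0.09649083763360977), 155.7277374267578))
pad ((0.6459900736808777, 0.018975313752889633), (0.14456386864185333, 0.14527052640914917), 107.59895324707031)
```

arm_command:
  rows:
    - [[0,0,-40],0,-0.2]
    - [[0,0,-40],0,-0.2]
    - [[0,0,-37],0,-0.2]
    - [[0,0,0],0,-0.2]
    - [[5,0.7,0],0,-0.2]
    - [[5,0.7,0],0,-0.2]
    - [[6,0.8,0],0,-0.2]
    - [[8,1.1,0],0,-0.2]
    - [[10,1.4,0],0,-0.2]
    - [[10,1.4,0],0,-0.2]
    - [[10,1.4,0],0,-0.2]
    - [[10,1.4,0],0,-0.2]

```text
t: 6.0
tcp_pos: [0.4496, -0.0077, 0.0212]
tool_rot: [0.997, 0.073, -0.0, -0.0]
force: [-3.3, -1.2, 2.7]
finger_gap: 0.597
```

```bash
python3 - <<'E'
from lamp import *
import pickle
s=manip.sense(); print(s['t'],s['tcp_pos'],s['tool_rot'],s['force'])
im,c=snap('wrist','w4');im,ct=snap('top','t4')
E
```

```text
6.0 [ 0.44961413 -0.00774569  0.02122461] [ 9.97337718e-01  7.29209513e-02 -1.00079226e-04 -2.33259989e-05] [-3.2649671  -1.17573627  2.69100746]
```

View pics/w4.png

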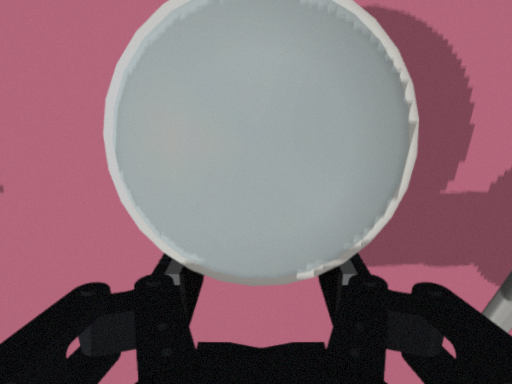

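arm_command:
  rows:
    - [[12,1.7,0],0,-0.2]
    - [[12,1.7,0],0,-0.2]
    - [[12,1.7,0],0,-0.2]
    - [[12,1.7,0],0,-0.2]
    - [[12,1.7,0],0,-0.2]
    - [[12,1.7,0],0,-0.2]
    - [[12,1.7,0],0,-0.2]
    - [[12,1.7,0],0,-0.2]
    - [[12,1.7,0],0,-0.2]
    - [[10,1.4,0],0,-0.2]
    - [[8,1.1,0],0,-0.2]
    - [[0,0,0],0,-0.2]

```text
t: 7.6
tcp_pos: [0.5763, 0.0099, 0.0215]
tool_rot: [0.997, 0.073, 0.001, 0.0]
force: [0.4, -0.3, -0.2]
finger_gap: 0.602
```

```bash
python3 - <<'E'
from lamp import *
s=manip.sense(); print(s['t'],s['tcp_pos'],s['force'])
im,ct=snap('top','t5')
cv2.imwrite('pics/t5z.png',cv2.resize(im[100:260,150:330],None,fx=3.5,fy=3.5,interpolation=cv2.INTER_CUBIC))
E
```

```text
7.6 [0.57631724 0.00988379 0.0215334 ] [ 0.43385082 -0.30242615 -0.16921086]
```

View pics/t5z.png

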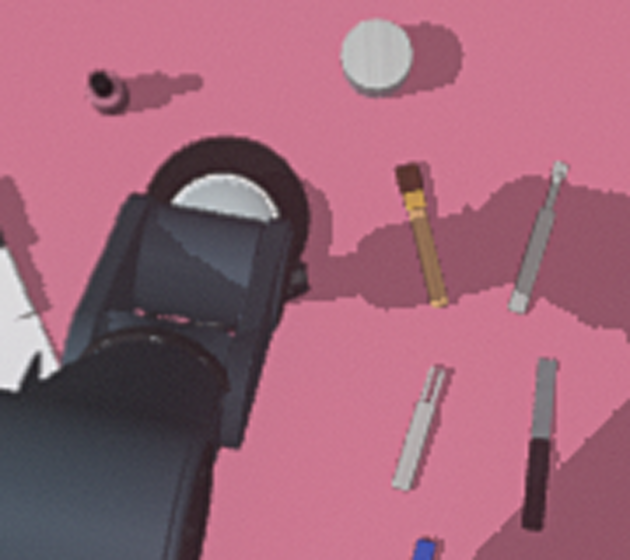

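arm_command:
  rows:
    - [[6,0.9,0],0,-0.2]
    - [[6,0.9,0],0,-0.2]
    - [[4,0.6,0],0,-0.2]
    - [[0,0,0],0,-0.2]
    - [[-10,-1,0],0,-0.2]
    - [[-25,-3,0],0,-0.2]
    - [[-25,-15,25],0,-0.2]
    - [[-25,-20,50],0,-0.2]
    - [[-25,-40,40],0,-0.2]
    - [[0,0,0],0,-0.2]

```text
t: 8.9
tcp_pos: [0.4812, -0.069, 0.139]
tool_rot: [0.997, 0.071, 0.003, 0.001]
force: [0.0, -0.4, -0.5]
finger_gap: 0.6
```

```bash
python3 - <<'E'
from lamp import *
s=manip.sense(); print(s['t'],s['tcp_pos'],s['tool_rot'],s['force'])
im,c=snap('wrist','w6'); im2,ct=snap('top','t6'); 
print(lamp_c(im2,ct,(185,125,245,200))[1])
E
```

```text
8.9 [ 0.48115159 -0.06898713  0.13899077] [0.99748346 0.07083122 0.0027702  0.0014196 ] [ 0.01068109 -0.37171262 -0.5186086 ]
((0.6442549228668213, 0.02058994024991989), 0.049976643174886703)
```

View pics/w6.png

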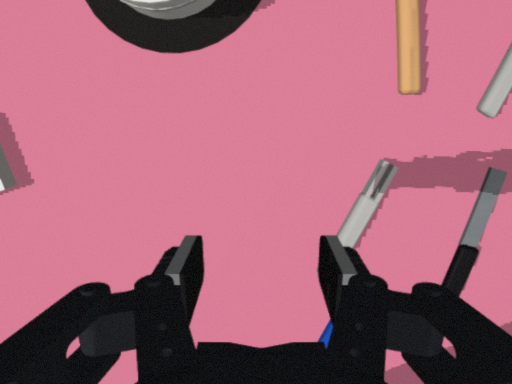

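View pics/t6.png

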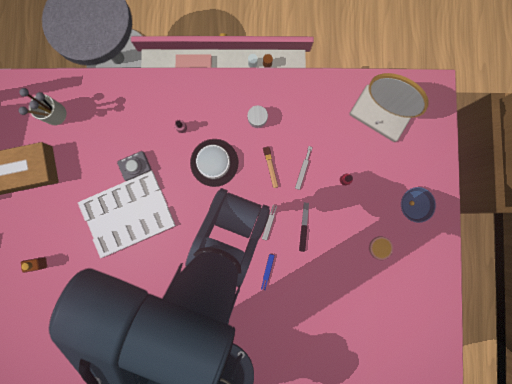

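arm_command:
  rows:
    - [[-7,-28,0],-0.152,-0.2]
    - [[-7,-28,0],-0.152,-0.2]
    - [[-6,-27,0],-0.152,-0.2]
    - [[0,0,-40],0,-0.2]
    - [[0,0,-40],0,-0.2]
    - [[0,0,-30],0,-0.2]
    - [[0,0,-15],0,-0.2]
    - [[0,0,0],0,-0.2]
  squeeze: 50

```text
t: 10.0
tcp_pos: [0.4606, -0.1486, 0.0099]
tool_rot: [0.988, -0.154, -0.001, -0.001]
force: [-0.9, 0.5, -0.5]
finger_gap: 0.602
```

```bash
python3 - <<'E'
from lamp import *
s=manip.sense(); print(s['t'],s['tcp_pos'],s['tool_rot'],s['force'])
im,c=snap('wrist','w7')
E
```

```text
10.0 [ 0.46063559 -0.14863231  0.00988632] [ 9.88076192e-01 -1.53960138e-01 -1.18980087e-03 -5.47240307e-04] [-0.87080292  0.49523955 -0.51713729]
```

View pics/w7.png

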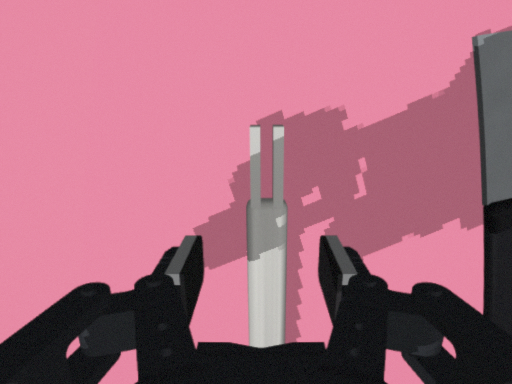

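arm_command:
  rows:
    - [[1,-3,5],0,-0.2]
    - [[0,0,0],0,0.3]
    - [[0,0,0],0,1]
    - [[0,0,0],0,1]
    - [[0,0,0],0,1]
    - [[0,0,0],0,1]
    - [[0,0,0],0,1]
  squeeze: 60

```text
t: 10.92
tcp_pos: [0.4623, -0.153, 0.0173]
tool_rot: [0.988, -0.155, 0.001, 0.0]
force: [-0.0, -0.4, 6.4]
finger_gap: 0.166
```

arm_command:
  rows:
    - [[0,0,15],0,1]
    - [[0,0,40],0,1]
    - [[0,0,40],0,1]
    - [[0,0,0],0,1]

```text
t: 11.42
tcp_pos: [0.4636, -0.1536, 0.1146]
tool_rot: [0.988, -0.154, 0.003, 0.001]
force: [-0.5, -0.2, -0.7]
finger_gap: 0.162
```

```bash
python3 - <<'E'
from lamp import *
s=manip.sense(); print(s['t'],s['tcp_pos'],s['tool_rot'],s['force'],s['finger_gap'])
im,c=snap('wrist','w8'); im,c=snap('side','s8')
E
```

```text
11.425 [ 0.46360731 -0.15361816  0.11460658] [ 0.98800296 -0.1543922   0.00335252  0.00139786] [-0.51642193 -0.17264449 -0.72613205] 0.16181052085862688
```

View pics/w8.png

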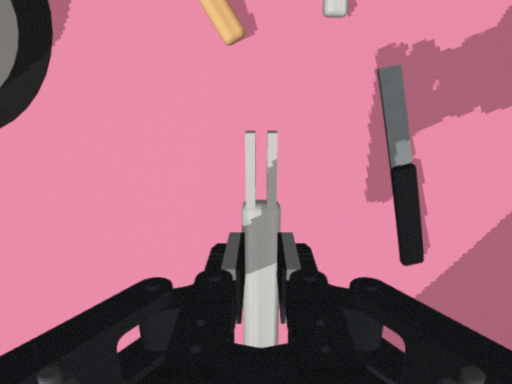

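View pics/s8.png

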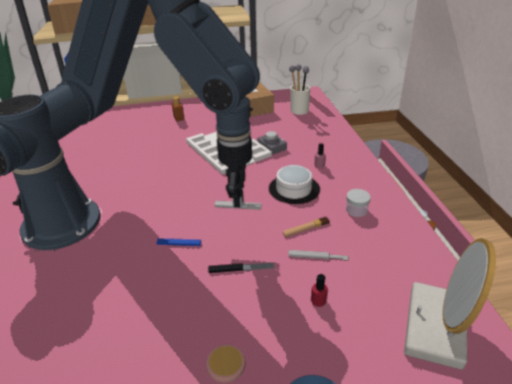

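arm_command:
  rows:
    - [[-1,44,0],0.062,1]
    - [[-1,48,0],0.066,1]
    - [[-1,48,0],0.066,1]
    - [[-1,48,0],0.066,1]
    - [[-1,48,0],0.066,1]
    - [[-1,48,0],0.066,1]
    - [[-1,48,0],0.066,1]
    - [[-1,48,0],0.066,1]
    - [[-1,48,0],0.066,1]
    - [[-1,48,0],0.066,1]
    - [[-2,48,0],0.067,1]
    - [[0,0,0],0,1]

```text
t: 13.02
tcp_pos: [0.4489, 0.374, 0.1098]
tool_rot: [0.978, 0.207, -0.0, -0.0]
force: [-0.6, -0.1, -0.2]
finger_gap: 0.165
```

```bash
python3 - <<'E'
from lamp import *
s=manip.sense(); print(s['t'],s['tcp_pos'],2*np.arctan2(s['tool_rot'][1],s['tool_rot'][0]),s['force'],s['finger_gap'])
im,c=snap('wrist','w9')
E
```

```text
13.025 [0.44885747 0.37401604 0.10978162] 0.4172440745759238 [-0.63250347 -0.14442096 -0.221821  ] 0.16525850241572998
```

View pics/w9.png

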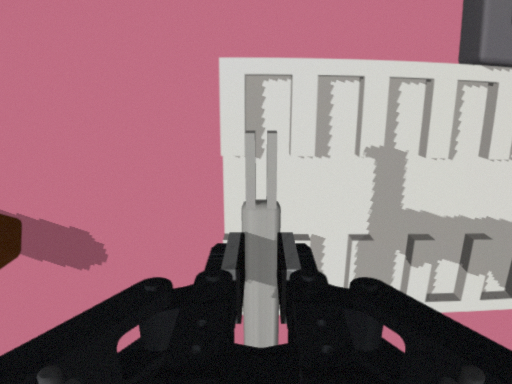

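arm_command:
  rows:
    - [[2,-3.5,-20],0,1]
    - [[0,0,-30],0,1]
    - [[0,0,-15],0,1]
    - [[0,0,0],0,1]
    - [[0,0,0],0,1]

```text
t: 13.7
tcp_pos: [0.4524, 0.3677, 0.0468]
tool_rot: [0.979, 0.205, 0.0, -0.0]
force: [0.6, -0.1, 0.1]
finger_gap: 0.169
```

```bash
python3 - <<'E'
from lamp import *
s=manip.sense(); print(s['t'],s['tcp_pos'],2*np.arctan2(s['tool_rot'][1],s['tool_rot'][0]),s['force'],s['finger_gap'])
im,c=snap('wrist','w10')
E
```

```text
13.7 [0.45242843 0.36765472 0.04680777] 0.412211714510277 [ 0.63531649 -0.13648983  0.08770899] 0.1685630582459612
```

View pics/w10.png

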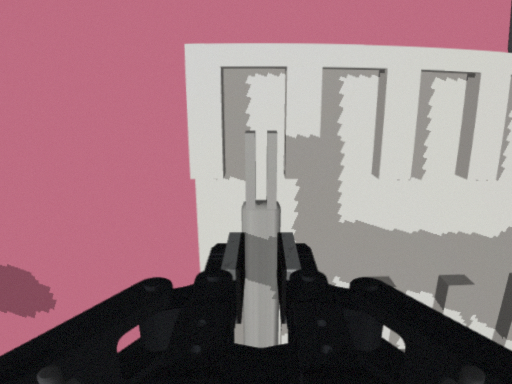

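arm_command:
  rows:
    - [[-1.5,3,-4],0,1]
    - [[0,0,-10],0,1]
    - [[0,0,-6],0,1]
    - [[0,0,0],0,1]
    - [[0,0,0],0,1]

```text
t: 14.38
tcp_pos: [0.4504, 0.3708, 0.0262]
tool_rot: [0.979, 0.205, -0.0, 0.0]
force: [-0.2, 0.3, -0.4]
finger_gap: 0.17
```

```bash
python3 - <<'E'
from lamp import *
s=manip.sense(); print(s['t'],s['tcp_pos'],2*np.arctan2(s['tool_rot'][1],s['tool_rot'][0]),s['force'],s['finger_gap'])
im,c=snap('wrist','w11')
E
```

```text
14.375 [0.45042771 0.37082026 0.02616464] 0.4128020250466658 [-0.20248295  0.27771339 -0.38729973] 0.16980969115334116
```

View pics/w11.png

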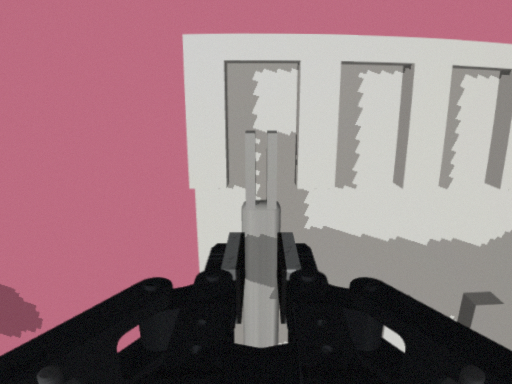

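arm_command:
  rows:
    - [[0,0,-4],0,1]
    - [[0,0,0],0,1]
    - [[0,0,0],0,0.3]
    - [[0,0,0],0,0.3]
    - [[0,0,0],0,0.3]
    - [[0,0,20],0,0.3]
    - [[0,0,40],0,0.3]
    - [[0,0,40],0,0.3]
    - [[0,0,0],0,0.3]

```text
t: 15.55
tcp_pos: [0.4525, 0.372, 0.1257]
tool_rot: [0.979, 0.205, 0.004, -0.001]
force: [-1.0, -0.0, -0.1]
finger_gap: 0.354
```

```bash
python3 - <<'E'
from lamp import *
s=manip.sense(); print(s['t'],s['tcp_pos'],2*np.arctan2(s['tool_rot'][1],s['tool_rot'][0]),s['force'],s['finger_gap'])
im,c=snap('wrist','w12')
E
```

```text
15.55 [0.45253134 0.37204587 0.12569706] 0.41292068157971373 [-0.9672357  -0.00515761 -0.05277848] 0.35365462514371715
```

View pics/w12.png

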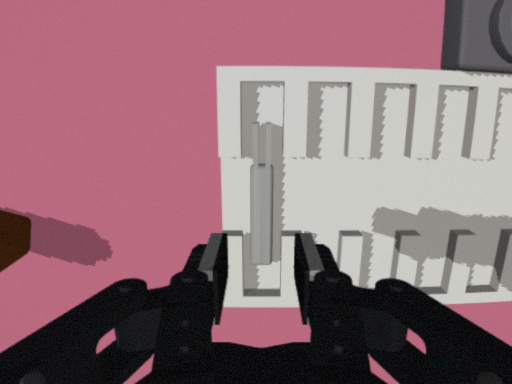

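arm_command:
  rows:
    - [[-1,-42,0],-0.03,0.0]
    - [[-1,-53,0],-0.042,0.0]
    - [[-1,-53,0],-0.044,0.0]
    - [[-1,-54,0],-0.044,0.0]
    - [[-1,-54,0],-0.044,0.0]
    - [[-1,-54,0],-0.044,0.0]
    - [[-1,-54,0],-0.044,0.0]
    - [[-1,-54,0],-0.044,0.0]
    - [[-1,-54,0],-0.044,0.0]
    - [[-1,-54,0],-0.044,0.0]
    - [[-2,-54,0],-0.044,0.0]
    - [[-2,-49,0],-0.042,0.0]

```text
t: 17.1
tcp_pos: [0.4354, -0.2597, 0.121]
tool_rot: [0.999, -0.05, -0.001, -0.001]
force: [-0.2, -0.6, -0.9]
finger_gap: 0.499
```

arm_command:
  rows:
    - [[0,0,0],0,0.0]
    - [[0,0,0],0,0.0]

```text
t: 17.35
tcp_pos: [0.4352, -0.257, 0.1212]
tool_rot: [0.999, -0.049, -0.001, -0.001]
force: [0.3, 0.2, -0.1]
finger_gap: 0.499
```

```bash
cat > st.py <<'E'
import sys
from tools import *
import pickle
def st():
    s=manip.sense(); print(round(s['t'],2),s['tcp_pos'].round(4),'yaw',round(2*np.arctan2(s['tool_rot'][1],s['tool_rot'][0]),3),'F',s['force'].round(1),'gap',round(s['finger_gap']*85,1))
if __name__=='__main__':
    st()
    im,c=snap('wrist',sys.argv[1]); pickle.dump(c,open(sys.argv[1]+'.pkl','wb'))
E
python3 st.py w13
```

```text
17.35 [ 0.4352 -0.257   0.1212] yaw -0.098 F [ 0.3  0.2 -0.1] gap 42.5
```

View pics/w13.png

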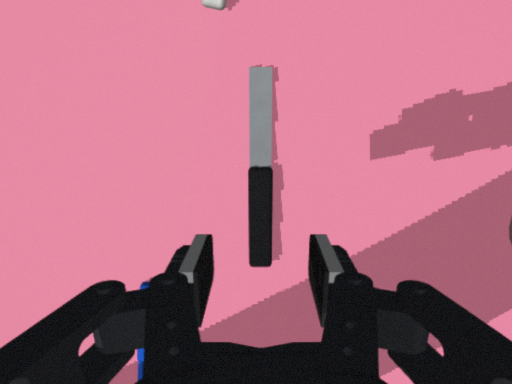

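```bash
python3 - <<'E'
from tools import *
import pickle
rects(cv2.imread('pics/w13.png'),pickle.load(open('w13.pkl','rb')),{'file':(235,50,290,285)},.006)
E
```

```text
file 4372 lo [ 0.3747 -0.2503] hi [ 0.5229 -0.2649] ctr [ 0.4488 -0.2576] L 0.1489 W 0.015 yaw -0.098
```

arm_command:
  rows:
    - [[4,0,-30],0,0.0]
    - [[0,0,-40],0,0.0]
    - [[0,0,-25],0,0.0]
    - [[0,0,-8],0,0.0]
    - [[0,0,0],0,0.0]
    - [[0,0,0],0,0.0]

```text
t: 18.15
tcp_pos: [0.441, -0.2582, 0.0202]
tool_rot: [0.999, -0.048, 0.001, 0.001]
force: [0.2, -0.0, 0.4]
finger_gap: 0.504
```

```bash
python3 -c "
from st import *; st()"
```

```text
18.15 [ 0.441  -0.2582  0.0202] yaw -0.096 F [ 0.2 -0.   0.4] gap 42.8
```

arm_command:
  rows:
    - [[-1,1,-3],0,0.0]
    - [[0,0,0],0,0.5]
    - [[0,0,0],0,1]
    - [[0,0,0],0,1]
    - [[0,0,0],0,1]
    - [[0,0,0],0,1]

```text
t: 18.9
tcp_pos: [0.4395, -0.2573, 0.0169]
tool_rot: [0.999, -0.049, 0.0, 0.0]
force: [-1.0, -0.2, 6.1]
finger_gap: 0.178
```

```bash
python3 -c "
from st import *; st()"
```

```text
18.9 [ 0.4395 -0.2573  0.0169] yaw -0.097 F [-1.  -0.2  6.1] gap 15.1
```

arm_command:
  rows:
    - [[0,0,15],0,1]
    - [[0,0,40],0,1]
    - [[0,0,40],0,1]
    - [[0,0,0],0,1]

```text
t: 19.4
tcp_pos: [0.4411, -0.2587, 0.1147]
tool_rot: [0.999, -0.049, 0.003, 0.002]
force: [0.8, -0.5, -0.3]
finger_gap: 0.18
```

```bash
python3 st.py w14
```

```text
19.4 [ 0.4411 -0.2587  0.1147] yaw -0.097 F [ 0.8 -0.5 -0.3] gap 15.3
```

View pics/w14.png

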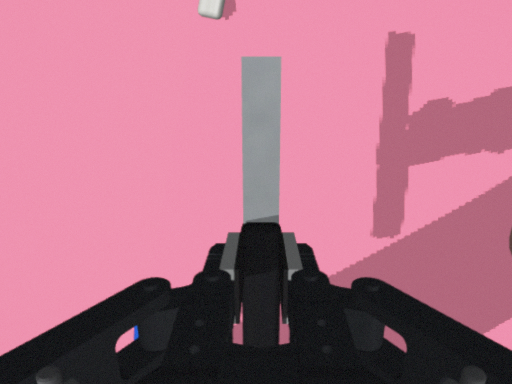

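arm_command:
  rows:
    - [[1,40,0],0.04,1]
    - [[1,50,0],0.043,1]
    - [[1,50,0],0.043,1]
    - [[2,50,0],0.043,1]
    - [[2,50,0],0.043,1]
    - [[2,50,0],0.043,1]
    - [[2,50,0],0.043,1]
    - [[2,50,0],0.043,1]
    - [[2,50,0],0.043,1]
    - [[2,50,0],0.043,1]
    - [[2,50,0],0.043,1]
    - [[1,43,0],0.041,1]

```text
t: 20.95
tcp_pos: [0.4584, 0.3274, 0.11]
tool_rot: [0.978, 0.206, -0.001, 0.0]
force: [0.6, 0.5, -1.9]
finger_gap: 0.179
```

arm_command:
  rows:
    - [[0,0,0],0,1]
    - [[0,0,0],0,1]

```text
t: 21.2
tcp_pos: [0.4582, 0.3251, 0.1102]
tool_rot: [0.979, 0.206, -0.002, 0.0]
force: [0.8, 0.1, 0.4]
finger_gap: 0.18
```

```bash
python3 st.py w15
```

```text
21.2 [0.4582 0.3251 0.1102] yaw 0.414 F [0.8 0.1 0.4] gap 15.3
```

View pics/w15.png

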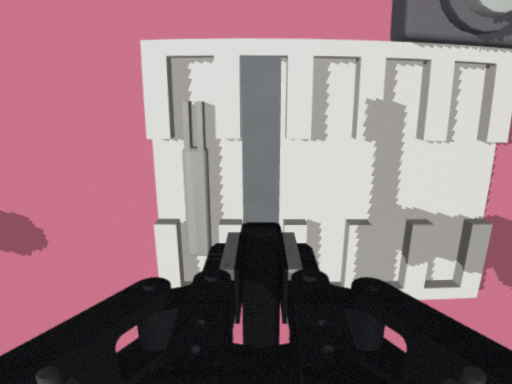

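arm_command:
  rows:
    - [[2.5,-0.5,-20],0,1]
    - [[0,0,-30],0,1]
    - [[0,0,-18],0,1]
    - [[0,0,0],0,1]
    - [[0,0,0],0,1]

```text
t: 21.88
tcp_pos: [0.4624, 0.3251, 0.0438]
tool_rot: [0.979, 0.205, 0.0, -0.0]
force: [0.5, -0.0, -0.5]
finger_gap: 0.183
```

```bash
python3 st.py w16
```

```text
21.88 [0.4624 0.3251 0.0438] yaw 0.413 F [ 0.5 -0.  -0.5] gap 15.6
```

View pics/w16.png

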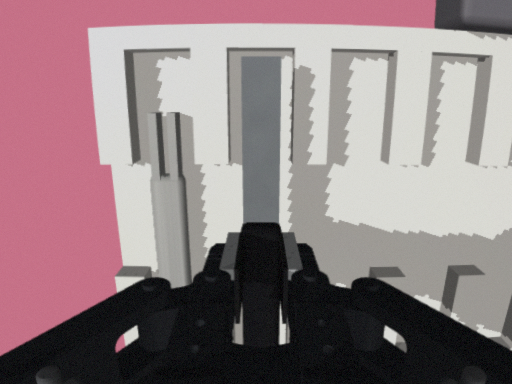

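arm_command:
  rows:
    - [[-2,-0.5,-5],0,1]
    - [[0,0,-8],0,1]
    - [[0,0,-6],0,1]
    - [[0,0,0],0,1]
    - [[0,0,0],0,1]

```text
t: 22.55
tcp_pos: [0.46, 0.3249, 0.0242]
tool_rot: [0.979, 0.205, -0.0, 0.0]
force: [0.6, -0.1, -0.2]
finger_gap: 0.184
```

```bash
python3 st.py w17
```

```text
22.55 [0.46   0.3249 0.0242] yaw 0.414 F [ 0.6 -0.1 -0.2] gap 15.6
```

View pics/w17.png

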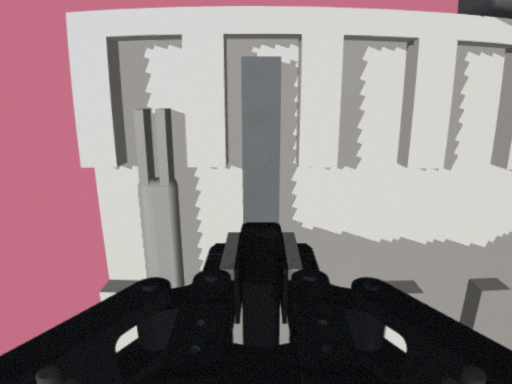

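Centred, tip clear of the end wall. Lower, open, and lift.

arm_command:
  rows:
    - [[0,0,-2.5],0,1]
    - [[0,0,0],0,1]
    - [[0,0,0],0,0.3]
    - [[0,0,0],0,0.3]
    - [[0,0,0],0,0.3]
    - [[0,0,20],0,0.3]
    - [[0,0,40],0,0.3]
    - [[0,0,40],0,0.3]
    - [[0,0,0],0,0.3]

```text
t: 23.72
tcp_pos: [0.462, 0.3258, 0.1249]
tool_rot: [0.979, 0.205, 0.004, -0.001]
force: [1.0, 0.5, -0.3]
finger_gap: 0.35
```

```bash
python3 st.py w18; python3 -c "
from h import *; snap('top','t18')"
```

```text
23.73 [0.462  0.3258 0.1249] yaw 0.414 F [ 1.   0.5 -0.3] gap 29.8
```

View pics/w18.png

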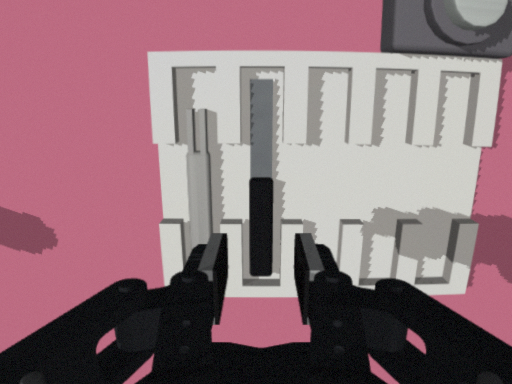

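View pics/t18.png

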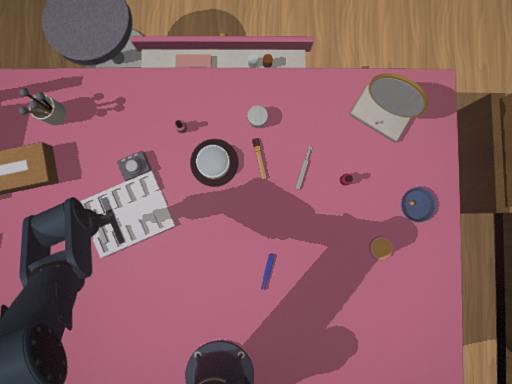

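```bash
python3 - <<'E'
from lamp import *
from tools import *
im=cv2.imread('pics/t18.png'); c=manip.get_calibration('top')
rects(im,c,{'brush':(246,132,275,184),'pusher':(290,142,316,192)},.006)
print(lamp_c(im,c,(190,135,240,190))[1])
E
```

```text
brush 231 lo [ 0.5939 -0.1377] hi [ 0.7185 -0.1078] ctr [ 0.6562 -0.1227] L 0.1282 W 0.019 yaw 0.236
pusher 202 lo [ 0.5637 -0.237 ] hi [ 0.696  -0.2797] ctr [ 0.6299 -0.2584] L 0.139 W 0.0159 yaw -0.312
((0.6444136500358582, 0.020422272384166718), 0.04951821267604828)
```

arm_command:
  rows:
    - [[17,-38,0],-0.014,0.0]
    - [[20,-46,0],-0.018,0.0]
    - [[20,-46,0],-0.018,0.0]
    - [[20,-46,0],-0.018,0.0]
    - [[20,-46,0],-0.018,0.0]
    - [[20,-46,0],-0.018,0.0]
    - [[20,-46,0],-0.018,0.0]
    - [[20,-46,0],-0.018,0.0]
    - [[20,-46,0],-0.018,0.0]
    - [[18,-43,0],-0.016,0.0]
    - [[0,0,0],0,0.0]
    - [[0,0,0],0,0.0]

```text
t: 25.32
tcp_pos: [0.6533, -0.1235, 0.1198]
tool_rot: [0.993, 0.119, -0.002, -0.001]
force: [0.0, -0.5, -0.1]
finger_gap: 0.502
```

```bash
python3 st.py w19;python3 - <<'E'
from tools import *
import pickle
rects(cv2.imread('pics/w19.png'),pickle.load(open('w19.pkl','rb')),{'brush':(215,0,305,300)},.006)
E
```

```text
25.32 [ 0.6533 -0.1235  0.1198] yaw 0.239 F [ 0.  -0.5 -0.1] gap 42.7
brush 4168 lo [ 0.5939 -0.1382] hi [ 0.7212 -0.1071] ctr [ 0.6576 -0.1226] L 0.131 W 0.0207 yaw 0.24
```

View pics/w19.png

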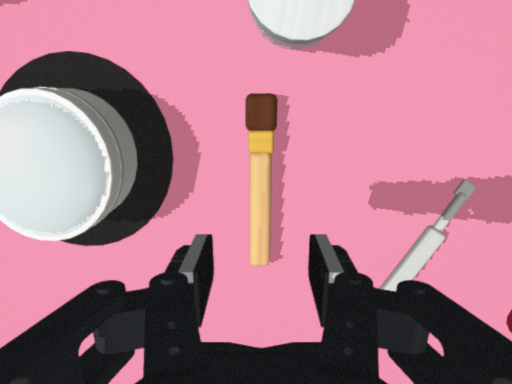

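arm_command:
  rows:
    - [[3,1,-30],0,0.0]
    - [[0,0,-40],0,0.0]
    - [[0,0,-22],0,0.0]
    - [[0,0,-8],0,0.0]
    - [[0,0,0],0,0.0]
    - [[0,0,0],0,0.0]

```text
t: 26.12
tcp_pos: [0.659, -0.1234, 0.0232]
tool_rot: [0.993, 0.12, 0.001, 0.001]
force: [-0.4, 0.2, 0.1]
finger_gap: 0.498
```

```bash
python3 st.py w20
```

```text
26.12 [ 0.659  -0.1234  0.0232] yaw 0.24 F [-0.4  0.2  0.1] gap 42.3
```

View pics/w20.png

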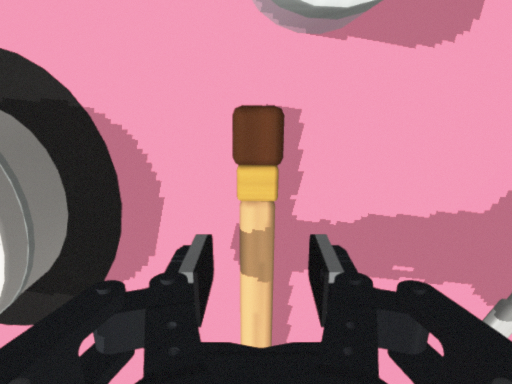

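arm_command:
  rows:
    - [[-1,1,-5],0,0.0]
    - [[0,0,0],0,0.5]
    - [[0,0,0],0,1]
    - [[0,0,0],0,1]
    - [[0,0,0],0,1]
    - [[0,0,0],0,1]

```text
t: 26.92
tcp_pos: [0.6571, -0.1223, 0.0171]
tool_rot: [0.993, 0.12, 0.0, 0.0]
force: [-0.5, 0.3, 3.2]
finger_gap: 0.161
```

```bash
python3 -c "
from st import *; st()"
```

```text
26.93 [ 0.6571 -0.1223  0.0171] yaw 0.24 F [-0.5  0.3  3.2] gap 13.7
```

arm_command:
  rows:
    - [[0,0,15],0,1]
    - [[0,0,40],0,1]
    - [[0,0,40],0,1]
    - [[0,0,0],0,1]

```text
t: 27.42
tcp_pos: [0.6597, -0.1231, 0.1166]
tool_rot: [0.993, 0.12, 0.004, 0.002]
force: [0.1, -0.5, -1.3]
finger_gap: 0.16
```

```bash
python3 st.py w21
```

```text
27.43 [ 0.6597 -0.1231  0.1166] yaw 0.24 F [ 0.1 -0.5 -1.3] gap 13.6
```

View pics/w21.png

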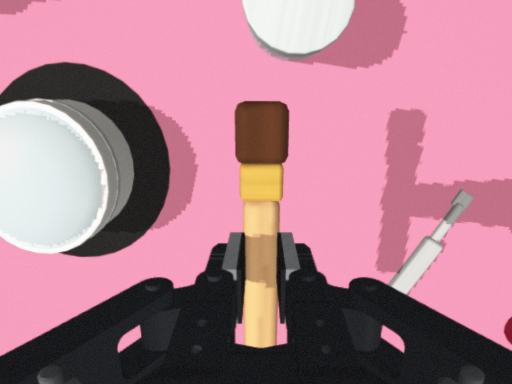

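arm_command:
  rows:
    - [[-15,35,0],0.014,1]
    - [[-18,42,0],0.018,1]
    - [[-18,42,0],0.018,1]
    - [[-18,42,0],0.018,1]
    - [[-18,42,0],0.018,1]
    - [[-18,42,0],0.018,1]
    - [[-18,42,0],0.018,1]
    - [[-18,42,0],0.018,1]
    - [[-18,42,0],0.018,1]
    - [[-14,38,0],0.016,1]
    - [[0,0,0],0,1]
    - [[0,0,0],0,1]

```text
t: 28.98
tcp_pos: [0.4834, 0.2863, 0.1111]
tool_rot: [0.979, 0.206, -0.001, 0.0]
force: [0.2, -0.4, -0.4]
finger_gap: 0.162
```

```bash
python3 st.py w22
```

```text
28.98 [0.4834 0.2863 0.1111] yaw 0.414 F [ 0.2 -0.4 -0.4] gap 13.8
```

View pics/w22.png

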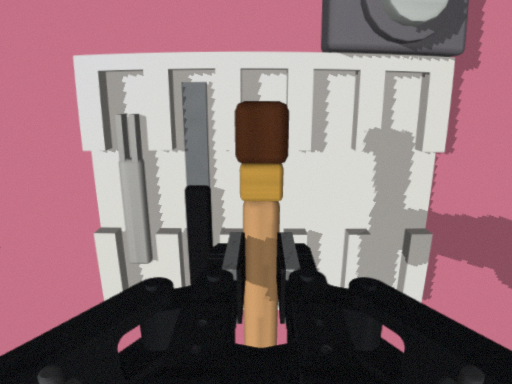

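arm_command:
  rows:
    - [[2.5,0,-20],0,1]
    - [[0,0,-30],0,1]
    - [[0,0,-18],0,1]
    - [[0,0,0],0,1]
    - [[0,0,0],0,1]

```text
t: 29.65
tcp_pos: [0.4871, 0.2866, 0.0443]
tool_rot: [0.979, 0.205, 0.0, -0.0]
force: [1.0, 0.4, -1.2]
finger_gap: 0.162
```

```bash
python3 st.py w23
```

```text
29.65 [0.4871 0.2866 0.0443] yaw 0.413 F [ 1.   0.4 -1.2] gap 13.8
```

View pics/w23.png

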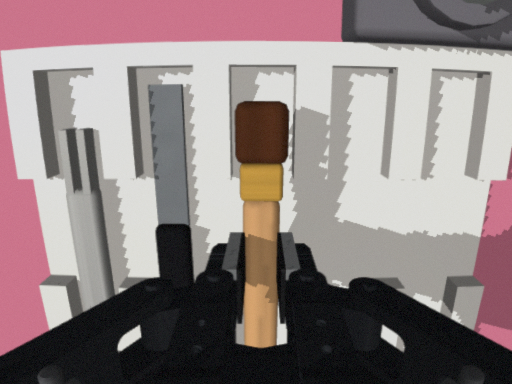

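arm_command:
  rows:
    - [[-0.5,0,-5],0,1]
    - [[0,0,-8],0,1]
    - [[0,0,-6],0,1]
    - [[0,0,0],0,1]
    - [[0,0,0],0,1]

```text
t: 30.32
tcp_pos: [0.486, 0.2869, 0.0247]
tool_rot: [0.979, 0.205, -0.0, 0.0]
force: [-0.3, -0.6, -0.0]
finger_gap: 0.162
```

```bash
python3 st.py w24
```

```text
30.32 [0.486  0.2869 0.0247] yaw 0.414 F [-0.3 -0.6 -0. ] gap 13.8
```

View pics/w24.png

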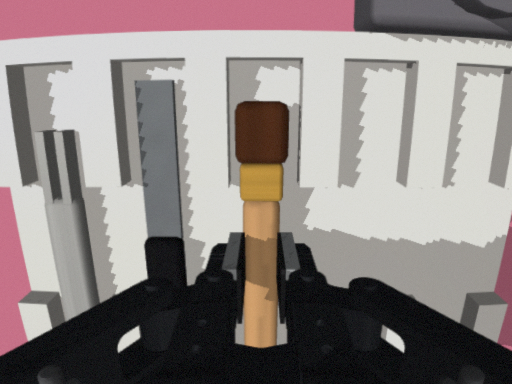

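arm_command:
  rows:
    - [[0,0,-3],0,1]
    - [[0,0,0],0,1]
    - [[0,0,0],0,0.3]
    - [[0,0,0],0,0.3]
    - [[0,0,0],0,0.3]
    - [[0,0,20],0,0.3]
    - [[0,0,40],0,0.3]
    - [[0,0,40],0,0.3]
    - [[0,0,0],0,0.3]

```text
t: 31.5
tcp_pos: [0.4881, 0.2877, 0.1249]
tool_rot: [0.979, 0.205, 0.004, -0.0]
force: [-0.2, 0.6, -0.7]
finger_gap: 0.351
```

```bash
python3 st.py w25; python3 - <<'E'
from tools import *
im,c=snap('top','t25')
rects(im,c,{'pusher':(285,137,325,197)},.006)
E
```

```text
31.5 [0.4881 0.2877 0.1249] yaw 0.414 F [-0.2  0.6 -0.7] gap 29.8
pusher 203 lo [ 0.5637 -0.2369] hi [ 0.696  -0.2796] ctr [ 0.6299 -0.2583] L 0.139 W 0.016 yaw -0.312
```

View pics/w25.png

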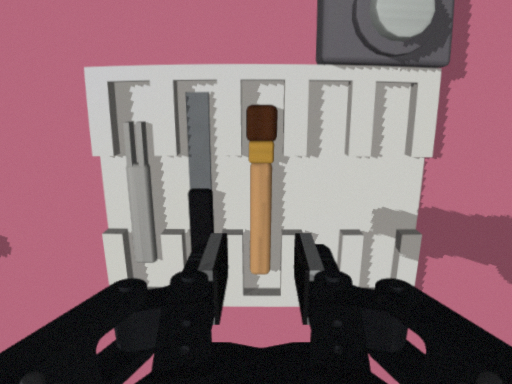

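arm_command:
  rows:
    - [[10,-38,0],-0.05,0.0]
    - [[12,-47,0],-0.062,0.0]
    - [[12,-47,0],-0.062,0.0]
    - [[12,-47,0],-0.062,0.0]
    - [[12,-47,0],-0.062,0.0]
    - [[12,-47,0],-0.062,0.0]
    - [[12,-47,0],-0.062,0.0]
    - [[12,-47,0],-0.062,0.0]
    - [[12,-47,0],-0.062,0.0]
    - [[12,-47,0],-0.062,0.0]
    - [[12,-47,0],-0.062,0.0]
    - [[12,-39,0],-0.056,0.0]

```text
t: 33.1
tcp_pos: [0.627, -0.2616, 0.1193]
tool_rot: [0.988, -0.157, -0.002, -0.001]
force: [-0.1, 0.1, -1.3]
finger_gap: 0.498
```

arm_command:
  rows:
    - [[0,0,0],0,0.0]
    - [[0,0,0],0,0.0]

```text
t: 33.35
tcp_pos: [0.6264, -0.2591, 0.1197]
tool_rot: [0.988, -0.156, -0.002, -0.001]
force: [-0.4, 0.3, 1.0]
finger_gap: 0.503
```

```bash
python3 st.py w26;python3 - <<'E'
from tools import *
import pickle
rects(cv2.imread('pics/w26.png'),pickle.load(open('w26.pkl','rb')),{'pusher':(215,0,305,300)},.006)
E
```

```text
33.35 [ 0.6264 -0.2591  0.1197] yaw -0.312 F [-0.4  0.3  1. ] gap 42.8
pusher 3362 lo [ 0.5648 -0.2361] hi [ 0.6974 -0.2793] ctr [ 0.6311 -0.2577] L 0.1395 W 0.0144 yaw -0.315
```

View pics/w26.png

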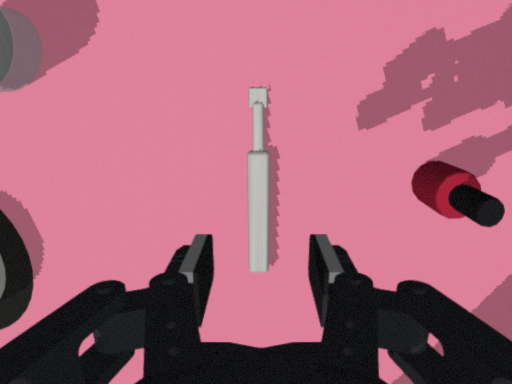

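arm_command:
  rows:
    - [[2.5,1.5,-30],0,0.0]
    - [[0,0,-40],0,0.0]
    - [[0,0,-24],0,0.0]
    - [[0,0,-8],0,0.0]
    - [[0,0,0],0,0.0]
    - [[0,0,0],0,0.0]

```text
t: 34.15
tcp_pos: [0.6313, -0.2588, 0.0212]
tool_rot: [0.988, -0.155, 0.001, 0.0]
force: [-0.2, 0.3, 0.2]
finger_gap: 0.5
```

```bash
python3 st.py w27
```

```text
34.15 [ 0.6313 -0.2588  0.0212] yaw -0.312 F [-0.2  0.3  0.2] gap 42.5
```

View pics/w27.png

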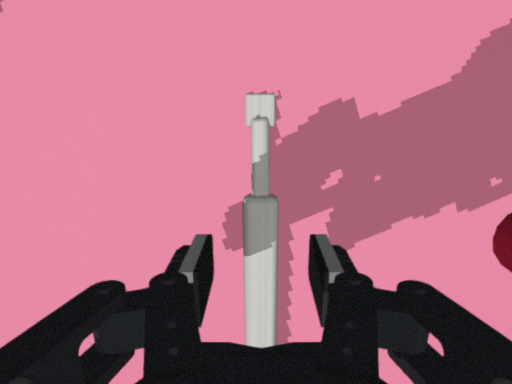

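arm_command:
  rows:
    - [[-1,1,-3.5],0,0.0]
    - [[0,0,0],0,0.5]
    - [[0,0,0],0,1]
    - [[0,0,0],0,1]
    - [[0,0,0],0,1]
    - [[0,0,0],0,1]

```text
t: 34.95
tcp_pos: [0.6295, -0.2578, 0.0167]
tool_rot: [0.988, -0.156, 0.0, 0.0]
force: [-1.4, -0.5, 3.7]
finger_gap: 0.154
```

```bash
python3 -c "
from st import *; st()"
```

```text
34.95 [ 0.6295 -0.2578  0.0167] yaw -0.312 F [-1.4 -0.5  3.7] gap 13.1
```

arm_command:
  rows:
    - [[0,0,15],0,1]
    - [[0,0,40],0,1]
    - [[0,0,40],0,1]
    - [[0,0,0],0,1]

```text
t: 35.45
tcp_pos: [0.632, -0.2592, 0.1158]
tool_rot: [0.988, -0.155, 0.004, 0.002]
force: [0.9, 0.6, 0.4]
finger_gap: 0.154
```

```bash
python3 st.py w28
```

```text
35.45 [ 0.632  -0.2592  0.1158] yaw -0.312 F [0.9 0.6 0.4] gap 13.1
```

View pics/w28.png

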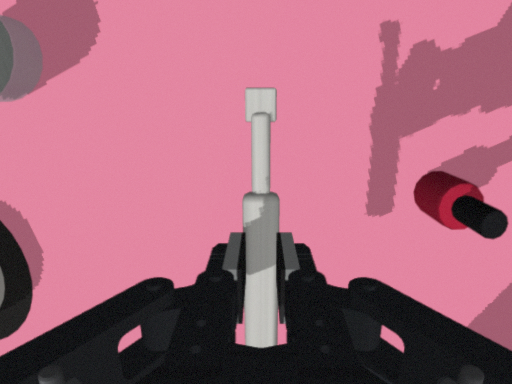

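arm_command:
  rows:
    - [[-9,35,0],0.05,1]
    - [[-11,43,0],0.062,1]
    - [[-11,43,0],0.062,1]
    - [[-11,43,0],0.062,1]
    - [[-11,43,0],0.062,1]
    - [[-11,43,0],0.062,1]
    - [[-11,43,0],0.062,1]
    - [[-11,43,0],0.062,1]
    - [[-11,43,0],0.062,1]
    - [[-11,43,0],0.062,1]
    - [[-11,43,0],0.062,1]
    - [[-8,38,0],0.056,1]

```text
t: 37.0
tcp_pos: [0.5005, 0.2465, 0.1098]
tool_rot: [0.978, 0.207, -0.002, 0.0]
force: [0.3, -0.4, 0.2]
finger_gap: 0.152
```

arm_command:
  rows:
    - [[0,0,0],0,1]
    - [[0,0,0],0,1]

```text
t: 37.25
tcp_pos: [0.5017, 0.2448, 0.1104]
tool_rot: [0.979, 0.206, -0.001, 0.0]
force: [0.2, -0.2, -1.1]
finger_gap: 0.155
```

```bash
python3 st.py w29
```

```text
37.25 [0.5017 0.2448 0.1104] yaw 0.414 F [ 0.2 -0.2 -1.1] gap 13.2
```

View pics/w29.png

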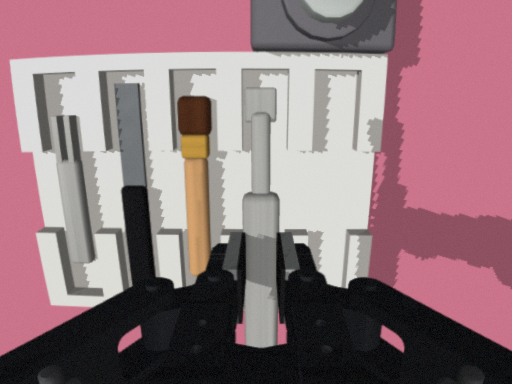

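arm_command:
  rows:
    - [[2,-0.5,-20],0,1]
    - [[0,0,-30],0,1]
    - [[0,0,-18],0,1]
    - [[0,0,0],0,1]
    - [[0,0,0],0,1]

```text
t: 37.92
tcp_pos: [0.505, 0.2446, 0.0438]
tool_rot: [0.979, 0.205, 0.0, -0.0]
force: [0.4, -0.3, -1.2]
finger_gap: 0.155
```

```bash
python3 st.py w30
```

```text
37.92 [0.505  0.2446 0.0438] yaw 0.413 F [ 0.4 -0.3 -1.2] gap 13.2
```

View pics/w30.png

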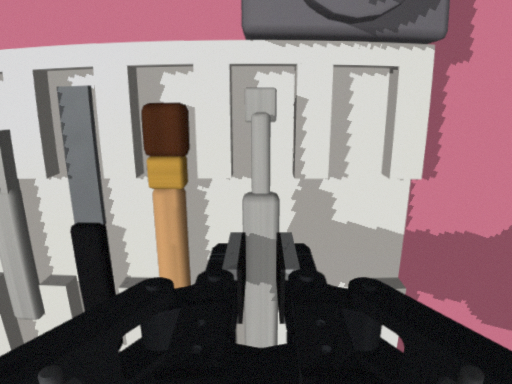

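arm_command:
  rows:
    - [[0,-0.5,-5],0,1]
    - [[0,0,-8],0,1]
    - [[0,0,-6],0,1]
    - [[0,0,0],0,1]
    - [[0,0,0],0,1]

```text
t: 38.6
tcp_pos: [0.5044, 0.2444, 0.0242]
tool_rot: [0.979, 0.205, -0.0, -0.0]
force: [0.0, -0.4, -0.6]
finger_gap: 0.156
```

```bash
python3 st.py w31
```

```text
38.6 [0.5044 0.2444 0.0242] yaw 0.414 F [ 0.  -0.4 -0.6] gap 13.3
```

arm_command:
  rows:
    - [[0,0,-3],0,1]
    - [[0,0,0],0,1]
    - [[0,0,0],0,0.3]
    - [[0,0,0],0,0.3]
    - [[0,0,0],0,0.3]
    - [[0,0,20],0,0.3]
    - [[0,0,40],0,0.3]
    - [[0,0,40],0,0.3]
    - [[0,0,0],0,0.3]

```text
t: 39.78
tcp_pos: [0.5067, 0.245, 0.1244]
tool_rot: [0.979, 0.205, 0.004, -0.0]
force: [-0.4, -0.7, -0.3]
finger_gap: 0.35
```

```bash
python3 st.py w32
```

```text
39.77 [0.5067 0.245  0.1244] yaw 0.414 F [-0.4 -0.7 -0.3] gap 29.7
```

View pics/w32.png

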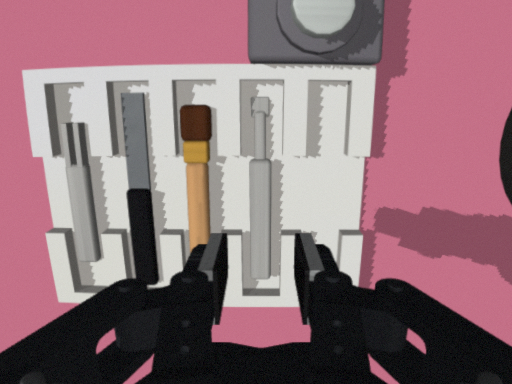

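arm_command:
  rows:
    - [[0,0,40],0,1]
    - [[10,0,40],0,1]
    - [[20,0,0],0,1]
    - [[0,0,0],0,1]
    - [[0,0,0],0,1]

```text
t: 40.45
tcp_pos: [0.5325, 0.2439, 0.1994]
tool_rot: [0.979, 0.205, -0.002, 0.0]
force: [-0.4, 0.3, 0.5]
finger_gap: -0.004
```

```bash
python3 st.py w33; python3 - <<'E'
from h import *; snap('side','s33'); snap('top','t33')
E
```

```text
40.45 [0.5325 0.2439 0.1994] yaw 0.414 F [-0.4  0.3  0.5] gap -0.4
```

View pics/w33.png

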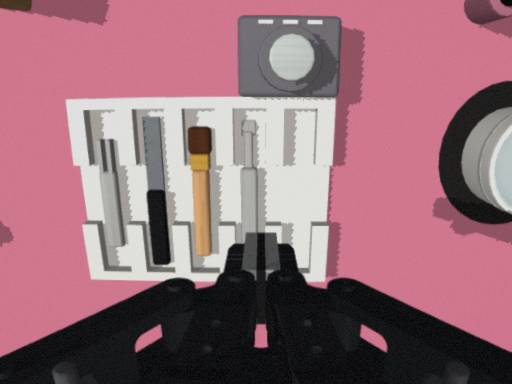

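View pics/t33.png

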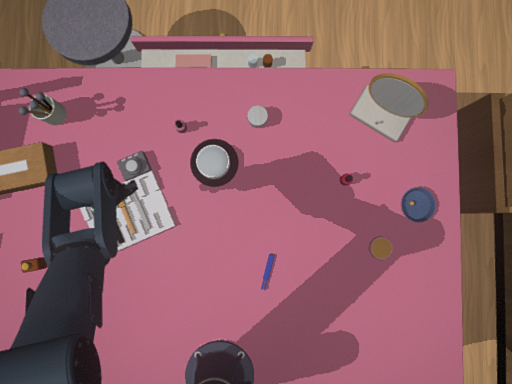

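View pics/s33.png

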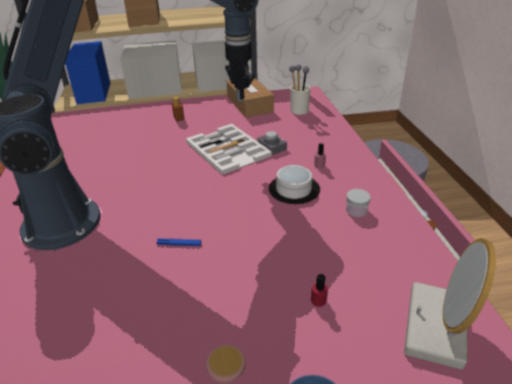

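```bash
python3 - <<'E'
from lamp import *
import pickle
def disc(im,roi):
    g=im[...,1].astype(int); r=im[...,2].astype(int); m=np.zeros(g.shape,np.uint8); x0,y0,x1,y1=roi
    m[y0:y1,x0:x1]=((g>125)&(abs(r-g)<30))[y0:y1,x0:x1]
    cn=max(cv2.findContours(m,0,1)[0],key=cv2.contourArea); return cv2.fitEllipse(cn)
cw=pickle.load(open('w33.pkl','rb')); ct=manip.get_calibration('top'); cs=manip.get_calibration('side')
o=[]
for n,c,roi in [('w33',cw,(262,30,325,85)),('top0',ct,(122,159,142,173)),('s33',cs,(263,130,284,142))]:
    e=disc(cv2.imread(f'pics/{n}.png'),roi); print(n,np.round(e[0],1),np.round(e[1],1)); O,D=ray(c,[e[0]]); o.append((O,D[0]/np.linalg.norm(D[0])))
for idx in ([0,1],[0,2],[1,2],[0,1,2]):
    A=sum(np.eye(3)-np.outer(o[i][1],o[i][1]) for i in idx); b=sum((np.eye(3)-np.outer(o[i][1],o[i][1]))@o[i][0] for i in idx); print(idx,np.linalg.solve(A,b).round(4))
for z in (.035,.04,.045): print(z,plane(cw,[disc(cv2.imread('pics/w33.png'),(262,30,325,85))[0]],z).round(4))
im=cv2.imread('pics/t33.png'); print(lamp_c(im,ct,(190,135,240,190))[1])
c,s=np.cos(.414),np.sin(.414)
def tr(P): d=np.array(P)[:,:2]-[.4879,.2864]; return np.c_[d@[c,s],d@[-s,c]].round(4)
print('tips/tails tray frame',tr(plane(cw,[(107,140),(115,245),(152,118),(161,262),(200,127),(203,255),(249,121),(248,230)],.010)).tolist())
E
```

```text
w33 [291.   56.4] [44.7 46.4]
top0 [130.9 165.1] [10.5 10.7]
s33 [270.6 133.7] [5.1 9.5]
[0, 1] [0.631 0.262 0.054]
[0, 2] [0.6318 0.2619 0.0514]
[1, 2] [0.6314 0.2627 0.0509]
[0, 1, 2] [0.6315 0.2622 0.0513]
0.035 [[0.634  0.2614 0.035 ]]
0.04 [[0.6333 0.2615 0.04  ]]
0.045 [[0.6327 0.2617 0.045 ]]
((0.6440383791923523, 0.020384250208735466), 0.04981750249862671)
tips/tails tray frame [[0.053, 0.0889], [-0.0553, 0.0938], [0.0729, 0.0436], [-0.074, 0.0468], [0.0642, -0.0009], [-0.0655, 0.0023], [0.0695, -0.0462], [-0.0378, -0.0443]]
```

arm_command:
  rows:
    - [[40,8,0],0,1]
    - [[40,7,-20],0,1]
    - [[20,3,-40],0,1]
    - [[0,0,-30],0,1]
    - [[0,0,-15],0,1]
    - [[0,0,0],0,1]
    - [[0,0,0],0,1]

```text
t: 41.48
tcp_pos: [0.6351, 0.2626, 0.0978]
tool_rot: [0.979, 0.206, 0.001, -0.0]
force: [1.0, 0.0, -0.6]
finger_gap: 0.002
```

```bash
python3 st.py w34; python3 - <<'E'
from h import *; im,c=snap('side','s34'); cv2.imwrite('pics/s34z.png',cv2.resize(im[80:180,190:330],None,fx=5,fy=5,interpolation=cv2.INTER_CUBIC))
E
```

```text
41.48 [0.6351 0.2626 0.0978] yaw 0.414 F [ 1.   0.  -0.6] gap 0.2
```

View pics/s34z.png

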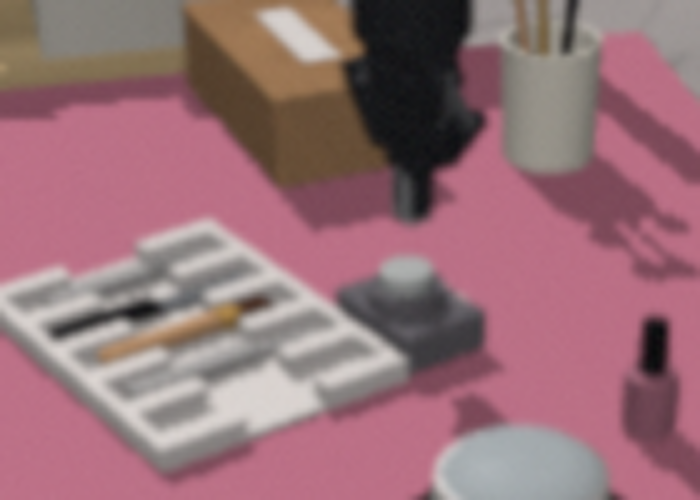

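View pics/w34.png

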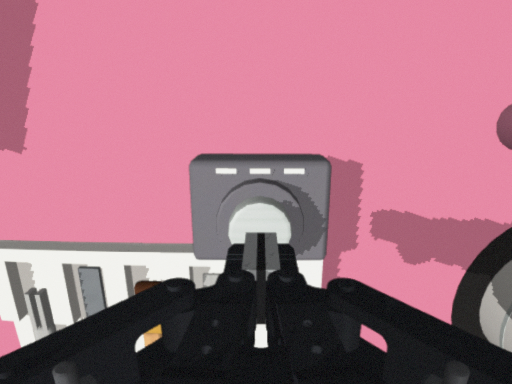

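arm_command:
  rows:
    - [[-3,0,-15],0,1]
    - [[0,0,-13],0,1]
    - [[0,0,0],0,1]
    - [[0,0,0],0,1]

```text
t: 42.08
tcp_pos: [0.6314, 0.2623, 0.0679]
tool_rot: [0.979, 0.205, -0.0, 0.0]
force: [-0.1, 0.1, -0.2]
finger_gap: -0.001
```

arm_command:
  rows:
    - [[0,0,-3],0,1]
    - [[0,0,-3],0,1]
    - [[0,0,0],0,1]

```text
t: 42.45
tcp_pos: [0.632, 0.2624, 0.0626]
tool_rot: [0.979, 0.205, 0.001, -0.0]
force: [0.3, 0.1, 2.6]
finger_gap: 0.001
```

arm_command:
  rows:
    - [[0,0,-3],0,1]
    - [[0,0,0],0,1]

```text
t: 42.7
tcp_pos: [0.6319, 0.2624, 0.0596]
tool_rot: [0.979, 0.205, 0.001, -0.0]
force: [-0.1, 0.3, 3.5]
finger_gap: 0.001
```

arm_command:
  rows:
    - [[0,0,-2.5],0,1]
    - [[0,0,-2],0,1]
    - [[0,0,0],0,1]

```text
t: 43.08
tcp_pos: [0.632, 0.2625, 0.057]
tool_rot: [0.979, 0.206, 0.001, 0.0]
force: [-2.8, -0.4, 12.3]
finger_gap: -0.002
```

arm_command:
  rows:
    - [[0,0,-1.5],0,1]
    - [[0,0,0],0,1]

```text
t: 43.32
tcp_pos: [0.632, 0.2625, 0.0568]
tool_rot: [0.979, 0.206, 0.001, 0.0]
force: [-4.0, -1.1, 19.2]
finger_gap: -0.0
```

arm_command:
  rows:
    - [[0,0,8],0,1]
    - [[0,0,12],0,1]
    - [[0,0,30],0,1]
    - [[0,0,40],0,1]
    - [[-30,0,40],0,1]
    - [[-40,-20,20],0,1]
    - [[0,0,0],0,1]
    - [[0,0,0],0,1]

```text
t: 44.32
tcp_pos: [0.5616, 0.2424, 0.203]
tool_rot: [0.979, 0.205, -0.0, -0.0]
force: [0.2, -0.3, -0.6]
finger_gap: -0.001
```

```bash
python3 st.py w35; python3 - <<'E'
from lamp import *; im,c=snap('side','s35'); cv2.imwrite('pics/s35z.png',cv2.resize(im[110:220,180:330],None,fx=5,fy=5,interpolation=cv2.INTER_CUBIC)); im,ct=snap('top','t35'); print(lamp_c(im,ct,(190,135,240,190))[1])
E
```

```text
44.33 [0.5616 0.2424 0.203 ] yaw 0.414 F [ 0.2 -0.3 -0.6] gap -0.1
((0.6458244323730469, 0.020535580813884735), 0.04925861954689026)
```

View pics/w35.png

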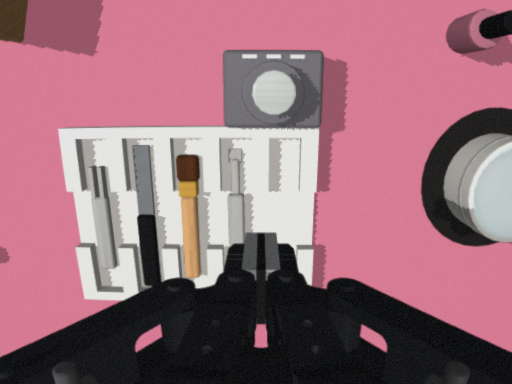

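View pics/s35z.png

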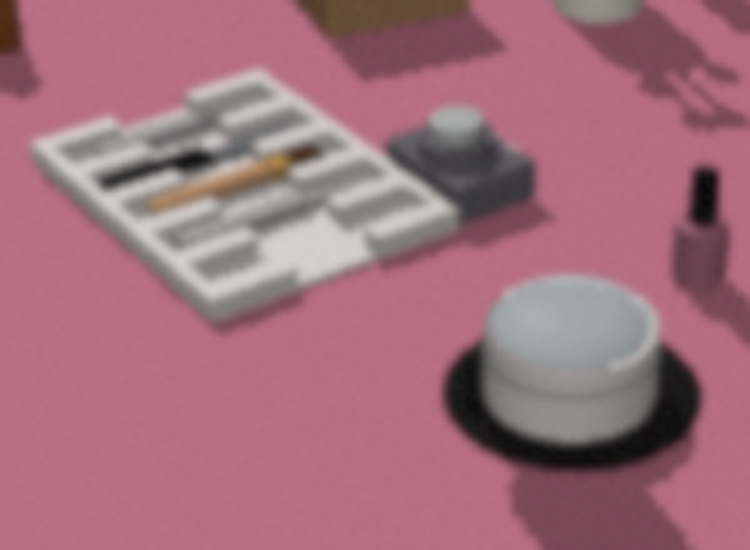

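```bash
python3 -c "
from station import manip; print(manip.sign_off())"
```

```text
the job is handed in; nothing more can be done
None
```

The sterilising cycle is done and handed in, with no verdict reported back.

- **Tools:** Four of the five were out: tweezers, file, brush and pusher. No spatula appeared in any view, and I left the blue tweezers alone. Each tool lies in its own compartment with its tip towards the panel. They measured within about 4 mm of the compartment centrelines and 0.05 rad of the tray's axis. I judged them flat from the pictures rather than by measuring tilt.
- **Lamp:** I pushed it onto its pad. The last check puts its centre about 2 mm from the pad's, with a limit of 25 mm.
- **Button:** After the tools and lamp were in place I pressed it until it stopped moving (19 N). It stands up again in the final side and wrist views.
- **Disturbance:** The brush was knocked about 4 cm aside partway through, so I measured it again and picked it up from its new position. No grip slipped in any of the pictures or readings I took.
- **Bystanders and arm:** The bystanders show no movement in the pictures. The arm ended clear of everything, at about 44 s of the 210 s allowed.

The camera views agreed to 1–3 mm, and no check failed. The first button height I assumed, 37 mm, was too low. Triangulating from the cameras gave about 51 mm, and contact confirmed it.

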